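# Make the cleaned gas hob ready for service

## Task

The gas hob is back from cleaning: lever its blue battery cover open with the palette knife, stand the two battery cells in the pockets, stud up, and shut the cover again. Push every grey knob you find on the table fully home on a square spindle of its own and turn it clockwise to its stop, fitted so that its pointer then shows the red off mark; a spindle whose knob is missing stays bare. Finish with the knife lying back in its tray, and do not disturb the bottle, the glass or the bowl.

Things in the scene. Friction and masses are not known exactly. Their poses are not given: they have to be found in the camera images.
- hob: immovable steel gas hob, 400 (x) x 600 (y) x 90 mm. Origin: centre of its underside, on the table; x from front (robot side) to back, y to its left, z up. Flat deck 90 mm up. On its front 120 mm, from right to left: blue battery cover, then 3 square brass spindles 100 mm apart, each with a red off dot on the deck 40 mm behind it (+x). Behind: burners with 34 mm high supports, not used
- cover: blue battery cover. Origin: middle of its hinge line at deck height, x along the hinge. Shut, its axes are the hob's and it reaches 112 mm towards -y (its free right edge), 58 mm to either side in x, 14 mm up. It swings up about x and over to the left, up to 2.2 rad. Stiff hinge (about 0.1 N m): stays where left. Beneath it is only the battery well
- cover_edge (a point): middle of the cover's free right edge, at the upper edge of its pry slot. The cover is a 4 mm plate, underside 10 mm above the deck when shut, with a 4 mm rim down to the deck all round; in the middle of the right rim is the slot, 46 mm wide, 10 mm high, open to the hob's right side (7 mm away), for a blade, too low for fingers
- pocket_a (a point): centre of the floor of the front battery pocket, 72 mm below the deck, axes as the hob. Well under the cover: 100 (hob x) x 92 (hob y) mm, 72 deep. In it two square pockets 38 x 38 mm, walls 15 mm high, centres 48 mm apart in x; room for fingers on both sides in hob y
- pocket_b (a point): centre of the floor of the rear battery pocket, 72 mm below the deck, axes as the hob. Well under the cover: 100 (hob x) x 92 (hob y) mm, 72 deep. In it two square pockets 38 x 38 mm, walls 15 mm high, centres 48 mm apart in x; room for fingers on both sides in hob y
- tap1 (a joint): square spindle 1 (1 right, next to the battery cover; 3 left). 0 = off, its hard stop clockwise from above; grows counter-clockwise to 1.57. Starts between 0.4 and 1.15 rad. Turns with about 0.06 N m, stays where left
- tap2 (a joint): square spindle 2 (1 right, next to the battery cover; 3 left). 0 = off, its hard stop clockwise from above; grows counter-clockwise to 1.57. Starts between 0.4 and 1.15 rad. Turns with about 0.06 N m, stays where left
- tap3 (a joint): square spindle 3 (1 right, next to the battery cover; 3 left). 0 = off, its hard stop clockwise from above; grows counter-clockwise to 1.57. Starts between 0.4 and 1.15 rad. Turns with about 0.06 N m, stays where left
- tap1_base (a point): on the axis of spindle 1 at deck height, turning with it; when off its axes are the hob's. Spindle: brass square 14 x 14 mm, sides along these axes, 20 mm high, top 6 mm tapering to 9 x 9. A rightly fitted knob has its x axis (pointer) along this x
- tap2_base (a point): on the axis of spindle 2 at deck height, turning with it; when off its axes are the hob's. Spindle: brass square 14 x 14 mm, sides along these axes, 20 mm high, top 6 mm tapering to 9 x 9. A rightly fitted knob has its x axis (pointer) along this x
- tap3_base (a point): on the axis of spindle 3 at deck height, turning with it; when off its axes are the hob's. Spindle: brass square 14 x 14 mm, sides along these axes, 20 mm high, top 6 mm tapering to 9 x 9. A rightly fitted knob has its x axis (pointer) along this x
- knob1: light grey knob, upright on the table (or absent): round skirt 60 mm wide, 26 high; on it a grip bar 58 long (x), 16 wide (y), from 26 to 53 mm high, red line on its pointer half. Origin: centre of underside, z up, x to the pointer. Square bore from below, 16 x 16 mm, 22 deep, sides along x and y: about 9 deg of play on a spindle. Home: underside on the deck. About 90 g. Any knob suits any spindle
- knob2: light grey knob, upright on the table (or absent): round skirt 60 mm wide, 26 high; on it a grip bar 58 long (x), 16 wide (y), from 26 to 53 mm high, red line on its pointer half. Origin: centre of underside, z up, x to the pointer. Square bore from below, 16 x 16 mm, 22 deep, sides along x and y: about 9 deg of play on a spindle. Home: underside on the deck. About 90 g. Any knob suits any spindle
- knob3: light grey knob, upright on the table (or absent): round skirt 60 mm wide, 26 high; on it a grip bar 58 long (x), 16 wide (y), from 26 to 53 mm high, red line on its pointer half. Origin: centre of underside, z up, x to the pointer. Square bore from below, 16 x 16 mm, 22 deep, sides along x and y: about 9 deg of play on a spindle. Home: underside on the deck. About 90 g. Any knob suits any spindle
- knob1_pointer (a point): pointer end of knob 1's bar, 30 mm from its axis along x, 45 mm above its underside
- knob2_pointer (a point): pointer end of knob 2's bar, 30 mm from its axis along x, 45 mm above its underside
- knob3_pointer (a point): pointer end of knob 3's bar, 30 mm from its axis along x, 45 mm above its underside
- cell1: yellow battery cell with a copper band near its top, 34 mm wide, 59 mm high plus a 2.5 mm steel stud on top, standing upright. Origin: centre of its underside, z up. About 140 g. In its pocket it stands on the pocket floor, stud up
- cell2: yellow battery cell with a copper band near its top, 34 mm wide, 59 mm high plus a 2.5 mm steel stud on top, standing upright. Origin: centre of its underside, z up. About 140 g. In its pocket it stands on the pocket floor, stud up
- knife: palette knife lying in the tray. Origin: on its underside where blade meets handle; x to the tip, y across, z up. Wooden handle x = -115 to -3 mm, 24 wide, 22 high. Flat steel blade to x = +130 mm, round-ended, 26 wide, 3 mm thick, level with the handle's underside. About 120 g, balances some 50 mm behind the origin
- tray: heavy aluminium utensil tray, 270 (x) x 100 (y) mm, walls 16 high and 4 thick, floor 4 mm thick. Origin: centre of its underside. The knife lies in it along its x axis
- oil: bystander: green oil bottle, 64 mm wide, 210 mm high, origin under its base
- tumbler: bystander: green drinking glass, 72 mm wide, 90 mm high, origin under its base
- bowl: bystander: white bowl, 110 mm wide, 55 mm high, origin under its base
Not all that is in view belongs to the job. What is shaped like the cell2 but purple or turquoise is not meant.

How it is judged:
By the outcome, as a careful person would: the job done as asked, in the order asked, and still so for the second after the job is handed in, with the robot touching nothing.
Of knob1, knob2, knob3 only 1 to 3 are there at a start; the rules pass over those that are not, and their reading is None.
At some moment in a run one of knob1, knob2, knob3 may be knocked a few centimetres aside while the robot is not near it.
It also fails if it takes over 210 s, if anything falls off the work surface, if the arm or the gripper's body presses on something with over 40 N, if the wrist force passes 120 N, or if a joint passes its speed limit or range.

## Robot

A 6-joint arm with a two-finger parallel gripper is mounted at the origin on the work surface. World frame = base frame: x ahead of the robot, y to its left, z up, the work surface at z = 0. Lengths are in m, angles in rad, forces in N, time in s.
With the tool pointing down it reaches from about 0.375 to 0.9 m from the base axis. Payload 3.1 kg.
Tool frame: the origin (TCP) lies at the very end of the fingers, on their centre line; the grasp point (between the pads) lies 19 mm behind it; z points along the fingers, y is the line along which they close (so a half turn about z gives the same grasp; the last joint's range is limited). The gripper opens to 87 mm and grips with 3 to 60 N. Pads are 19 mm wide; open, the fingers measure 117 mm over their backs; the gripper's body (75 mm by 190 mm) begins 51 mm behind the grasp point.
Start: joints at [-1.373, 0.527, 1.433, -0, 1.181, -0.178], TCP at [0.23, -0.581, 0.223] pointing down, gripper open.
Joint ranges: [-3.08, 3.08], [-0.75, 2.2], [0.22, 2.44], [-1.43, 4.57], [0, 2.65], [-2.85, 2.85]. Speed limits (rad/s): [2.79, 2.79, 3.14, 3.14, 3.14, 3.14].

## Interface

Orientations are given as a unit quaternion [x, y, z, w].
In Python, from rig import robot gives the robot as it stands. The module is installed in compiled form; this text tells all that it offers.
- The arm moves only by the tool servo_tool, never from a script. Its argument "rows" is one flat list of numbers, 5 for each row, row after row: the closure, from -1 (fully open) to 1 (shut), so that 0 is half open, then the shift along the tool's x, y, z in m, then the turn about the tool's z in degrees. A call has 1 to 5 rows; each row shifts and turns the commanded pose from where the row before left it, along the tool's axes as they then stand; what a row does not reach is not made up. A row lasts 1/12 s, in which the tool goes at most 41.7 mm and 7.16 degrees, less where a joint would pass 70% of its speed; a pose out of reach is approached as far as the arm can. A call with a gripper value outside its range is refused whole. The fingers move at their own pace and stop on an object; "newtons" is the grip in N (left out, the last holds). Time passes only in rows, so rows that do not move let the fingers close. It gives the time, the measured TCP pose, the force, the opening and the grip force at its end, in the units of the state.
- robot.get_obs(): the state, without advancing time (a new reading comes with each control period).
- robot.camera(name): name is "side" or "top" or "wrist"; returns a dict with "pixels" (480x640x3 uint8, red, green, blue), "intrinsics" (3x3 intrinsics, pixels), "rvec" (rotation vector, rad) and "tvec" (3), from world to camera coordinates, as OpenCV has them; the wrist camera has in their place "mount" (4x4, takes a point from camera to tool coordinates, whose origin is the TCP and whose axes are the flange's). Camera axes: x right, y down, z forward; pixel columns grow to the right and rows downward; lengths in m; the calibration is good to about 2 mm. A picture is of the moment at which its call begins: read the wrist's pose just before it. There is no depth.
- robot.hand_in(): hands the job in; it is judged then, once.
Trained networks look in a picture, given as the dict that the camera call returned (one of the last four; its "shot" number tells which), for a name from the list of things; names that differ only in an ending like _2 or _b are one class to them, and where a whole thing is asked for, a point or a joint stands for the part that bears it (a point fixed in the world has none). Each returns a list of dicts, best first, with "score" (0 to 1); they miss things now and then, are a little off and sometimes report something else, mostly with a low value. They report only what shows in the picture. A call takes as long as a camera call. They do not tell look-alikes from the thing itself.
- robot.spot_in(picture, query): "at" ([x, y, z] in m, in world coordinates, good to about 4 mm: the middle of the surface that is visible of it).
- robot.outline_of(picture, query): "region" (480x640 bool, what is visible of it).
- robot.place_of(picture, query): "at" ([x, y, z] in m, in world coordinates, good to about 4 mm: a listed point, or the origin of a listed thing).
The state is a dict: "time": time; "q": joint angles; "joint_velocities": joint speeds; "joint_torque": joint torques, N m; "position": TCP position; "tool_rot": TCP orientation; "ft_force": force on the tool from outside, world axes, zero at the start; "moment": the same for the moment, N m; "grip_width": finger opening in m; "grip_force": force on a finger pad.
Only numpy, scipy, OpenCV 4.12 (cv2) and the standard library are available. Lean on these libraries where they do the work, as an engineer would, in place of code of your own. Each camera call takes 0.05 s, during which the arm holds its last target. There are 200 camera calls.

## Working session

There is one attempt and no reset: what is moved stays moved. The work goes in short steps, Python scripts to look and compute and a tool call to move; the robot and the scene stay as the last step left them, time stands still between calls to the robot, and variables do not carry over. Pictures are saved under pics/ and viewed, at most 14 in all, crops included, and the job is handed in when it is done.

Besides the shell and the picture viewer there is one more tool, called as name(argument=value, ...), one argument or row to a line, values as JSON. servo_tool: Moves the arm, as the interface text tells. Its arguments: {"type":"object","properties":{"rows":{"type":"array","items":{"type":"number"}},"newtons":{"type":"number"}},"required":["rows"]}

```bash
mkdir -p pics
cat > h.py <<'E'
import numpy as np, cv2
from rig import robot
from scipy.spatial.transform import Rotation as R
def cam(n):
    o=robot.get_obs(); c=robot.camera(n); 
    if n=='wrist':
        T=np.eye(4);T[:3,:3]=R.from_quat(o['tool_rot']).as_matrix();T[:3,3]=o['position']
        M=np.linalg.inv(T@np.array(c['mount'])); c['Rm']=M[:3,:3]; c['t']=M[:3,3]
    else:
        c['Rm']=cv2.Rodrigues(np.array(c['rvec'],float))[0]; c['t']=np.array(c['tvec'],float).ravel()
    return c
def save(c,n): cv2.imwrite('pics/'+n+'.png',c['pixels'][:,:,::-1])
def proj(c,p):
    q=c['Rm']@np.array(p)+c['t']; u=np.array(c['intrinsics'])@q; return u[:2]/u[2]
def ray(c,uv,z):
    K=np.array(c['intrinsics']); d=c['Rm'].T@np.linalg.inv(K)@np.array([uv[0],uv[1],1.]); o=-c['Rm'].T@c['t']
    return o+d*(z-o[2])/d[2]
def obs():
    o=robot.get_obs(); r=R.from_quat(o['tool_rot']).as_matrix()
    print('t',round(o['time'],2),'p',np.round(o['position'],4),'x',np.round(r[:,0],3),'y',np.round(r[:,1],3),'zz',np.round(r[2,2],4),'F',np.round(o['ft_force'],1),'w',round(o['grip_width'],4),'g',round(o['grip_force'],1),'q',np.round(o['q'],2))
    return o
E
python3 - <<'E'
from h import *
o=obs()
for n in ['top','side']:
    c=cam(n); save(c,n+'0')
    print(n,'cam at',np.round(-c['Rm'].T@c['t'],3))
    qs=['hob','cover','cover_edge','pocket_a','tap1_base','tap2_base','tap3_base','knob1','knob1_pointer','cell1','knife','tray','oil','tumbler','bowl']
    for q in qs:
        r=robot.place_of(c,q)
        print(q,[(np.round(d['at'],3).tolist(),round(d['score'],2)) for d in r[:5]])
E
```

```text
t 0.0 p [ 0.2299 -0.5804  0.2216] x [0.93  0.368 0.   ] y [ 0.368 -0.93  -0.002] zz -1.0 F [ 0.1  0.3 -0.1] w 0.0864 g 0.0 q [-1.37  0.53  1.43 -0.    1.18 -0.18]
top cam at [0.302 0.045 1.422]
hob []
cover [([0.629, -0.069, 0.088], 0.78), ([0.436, -0.373, 0.002], 0.21)]
cover_edge [([0.63, -0.183, 0.102], 0.89), ([0.631, 0.116, 0.088], 0.63)]
pocket_a [([0.608, -0.129, 0.021], 0.96), ([0.474, 0.451, -0.001], 0.29)]
tap1_base [([0.451, -0.028, -0.004], 0.53), ([0.628, 0.019, 0.09], 0.49), ([0.768, 0.109, 0.003], 0.35)]
tap2_base [([0.634, 0.12, 0.091], 0.6), ([0.767, 0.11, 0.001], 0.31)]
tap3_base [([0.626, -0.067, 0.089], 0.65), ([0.634, 0.217, 0.09], 0.42)]
knob1 [([0.438, -0.142, -0.0], 0.53)]
knob1_pointer []
cell1 [([0.38, -0.036, -0.0], 0.64), ([0.342, 0.038, 0.002], 0.63), ([0.522, 0.014, -0.0], 0.55), ([0.453, -0.028, -0.003], 0.5), ([0.451, -0.365, -0.0], 0.49)]
knife [([0.437, -0.376, 0.004], 0.84)]
tray [([0.45, -0.371, -0.002], 0.55)]
oil [([0.565, 0.522, -0.001], 0.77), ([0.627, 0.118, 0.089], 0.69), ([0.634, -0.385, -0.003], 0.48), ([0.439, 0.085, 0.002], 0.21)]
tumbler
[... 309 characters left out ...]
3, 0.013], 0.7)]
tap1_base [([0.629, 0.02, 0.09], 0.61)]
tap2_base [([0.628, 0.124, 0.09], 0.63)]
tap3_base [([0.451, -0.022, 0.0], 0.72), ([0.629, 0.219, 0.09], 0.55)]
knob1 [([0.441, 0.091, -0.0], 0.91), ([0.437, -0.137, 0.002], 0.89), ([0.628, 0.12, 0.093], 0.71)]
knob1_pointer []
cell1 [([0.456, 0.193, -0.003], 0.76), ([0.381, -0.041, -0.001], 0.75), ([0.451, -0.022, 0.002], 0.61), ([0.517, 0.011, 0.0], 0.58), ([0.336, 0.03, 0.001], 0.56)]
knife [([0.44, -0.377, -0.002], 0.77)]
tray [([0.452, -0.368, -0.0], 0.82)]
oil [([0.568, 0.524, -0.004], 0.66)]
tumbler [([0.634, -0.383, -0.001], 0.67)]
bowl [([0.475, 0.447, -0.003], 0.6), ([0.633, 0.023, 0.087], 0.55), ([0.45, -0.024, -0.0], 0.27)]
```

View pics/top0.png

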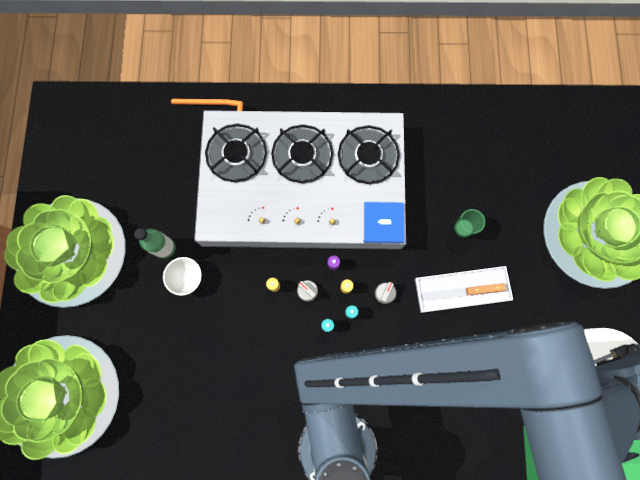

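View pics/side0.png

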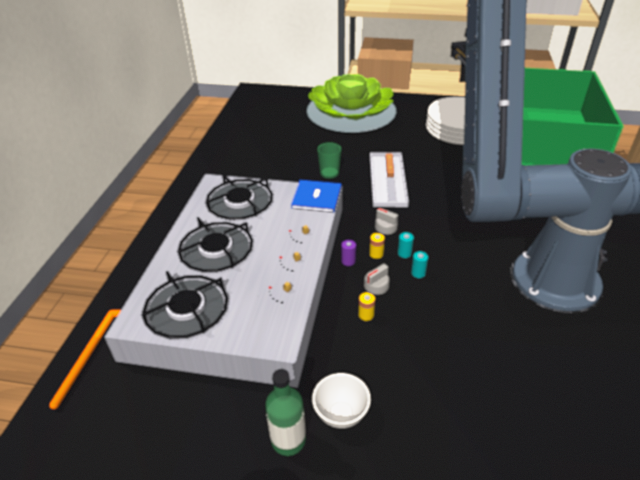

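```bash
cat >> h.py <<'E'
def yaw(o=None):
    r=R.from_quat((o or robot.get_obs())['tool_rot']).as_matrix(); return np.degrees(np.arctan2(r[1,1],r[0,1]))
def plan(wps, grip, step=0.035, start=None):
    """wps: list of (x,y,z,yaw_deg of closing axis). prints rows (shift in frame before the row's turn)"""
    o=robot.get_obs(); p=np.array(o['position'],float); w=yaw(o)
    if start is not None: p=np.array(start[:3],float); w=start[3]
    out=[]
    for t in wps:
        tp=np.array(t[:3],float); dw=(t[3]-w+180)%360-180
        n=max(1,int(np.ceil(np.linalg.norm(tp-p)/step)),int(np.ceil(abs(dw)/7)))
        for k in range(n,0,-1):
            a=np.radians(w); y=np.array([np.cos(a),np.sin(a),0]); z=np.array([0,0,-1.]); x=np.cross(y,z)
            d=(tp-p)/k; s=np.round([d@x,d@y,d@z],4); dw=(t[3]-w+180)%360-180; tr=np.round(-dw/k,1)
            out.append([grip,*s.tolist(),float(tr)]); p=p+s[0]*x+s[1]*y+s[2]*z; w-=tr
    for i in range(0,len(out),5): print([ (round(v,4)+0) for r in out[i:i+5] for v in r])
    print('end',np.round(p,4),round(w,1))
E
python3 - <<'E'
from h import *
c=cam('top'); print(np.round(c['intrinsics'],1)[0])
w=cam('wrist'); print(np.round(w['mount'],3), np.round(w['intrinsics'],1)[0])
for n,uv,z in [('hobFR',(405,248),.09),('hobFL',(196,246),.09),('hobBL',(204,111),.09),('hobBR',(404,113),.09)]: print(n,np.round(ray(c,uv,z),3))
plan([(0.40,-0.37,0.30,6)],0)
E
```

```text
[478.5   0.  320.2]
[[ 0.001 -0.971 -0.239  0.065]
 [ 1.     0.001 -0.     0.001]
 [ 0.    -0.239  0.971 -0.162]
 [ 0.     0.     0.     1.   ]] [431.2   0.  323.9]
hobFR [ 0.556 -0.189  0.09 ]
hobFL [0.557 0.404 0.09 ]
hobBL [0.971 0.406 0.09 ]
hobBR [ 0.969 -0.196  0.09 ]
[0, 0.0214, -0.0122, -0.007, -6.8, 0, 0.0227, -0.0095, -0.007, -6.8, 0, 0.0237, -0.0068, -0.0071, -6.8, 0, 0.0243, -0.0039, -0.007, -6.8, 0, 0.0246, -0.001, -0.0071, -6.7]
[0, 0.0246, 0.0019, -0.007, -6.8, 0, 0.0242, 0.0048, -0.0071, -6.7, 0, 0.0235, 0.0075, -0.007, -6.8, 0, 0.0224, 0.0103, -0.0071, -6.7, 0, 0.0211, 0.0128, -0.007, -6.8]
[0, 0.0194, 0.0152, -0.0071, -6.7]
end [ 0.4  -0.37  0.3 ] 6.0
```

servo_tool(
  rows=[0, 0.0214, -0.0122, -0.007, -6.8, 0, 0.0227, -0.0095, -0.007, -6.8, 0, 0.0237, -0.0068, -0.0071, -6.8, 0, 0.0243, -0.0039, -0.007, -6.8, 0, 0.0246, -0.001, -0.0071, -6.7],
)

```text
time: 2.12
position: [0.3077, -0.4843, 0.2581]
tool_rot: [0.884, 0.468, 0.0, -0.0]
ft_force: [0.3, -0.2, -0.1]
grip_width: 0.0614
grip_force: 0.0
```

servo_tool(
  rows=[0, 0.0246, 0.0019, -0.007, -6.8, 0, 0.0242, 0.0048, -0.0071, -6.7, 0, 0.0235, 0.0075, -0.007, -6.8, 0, 0.0224, 0.0103, -0.0071, -6.7, 0, 0.0211, 0.0128, -0.007, -6.8],
)

```text
time: 2.53
position: [0.3852, -0.3881, 0.2934]
tool_rot: [0.709, 0.705, 0.0, 0.0]
ft_force: [1.0, -0.2, 0.7]
grip_width: 0.0439
grip_force: 0.0
```

servo_tool(
  rows=[0, 0.0194, 0.0152, -0.0071, -6.7, 0, 0, 0, 0, 0],
)

```text
time: 2.7
position: [0.4026, -0.367, 0.3017]
tool_rot: [0.667, 0.745, 0.001, 0.001]
ft_force: [-0.5, -0.5, 0.3]
grip_width: 0.0432
grip_force: 0.0
```

Run:
```python
from h import *
o=obs(); print(yaw(o))
c=cam('wrist'); save(c,'w1')
for q in ['knife','tray']: print(q,[(np.round(d['at'],4).tolist(),round(d['score'],2)) for d in robot.place_of(c,q)[:2]])
for q,z in [('knife',.015),('tray',.016)]:
    r=robot.outline_of(c,q)
    if r:
        m=r[0]['region'].astype('uint8'); ys,xs=np.nonzero(m); rc=cv2.minAreaRect(np.c_[xs,ys].astype('float32'))
        print(q,r[0]['score'],[np.round(ray(c,b,z)[:2],4).tolist() for b in cv2.boxPoints(rc)])
c=cam('top')
for q in ['knife','tray','cover_edge','tap1_base','tap2_base','tap3_base','pocket_a']: print(q,[(np.round(d['at'],4).tolist(),round(d['score'],2)) for d in robot.place_of(c,q)[:2]])
```

```text
t 2.7 p [ 0.4026 -0.367   0.3017] x [-0.111  0.994 -0.001] y [0.994 0.111 0.003] zz -1.0 F [-0.5 -0.5  0.3] w 0.0432 g 0.0 q [-0.95  0.33  1.54  0.    1.27 -1.06]
6.397151819677613
knife [([0.4476, -0.375, 0.002], 0.61)]
tray [([0.4483, -0.3717, 0.0045], 0.97)]
knife 0.72 [[0.4391, -0.4802], [0.4119, -0.248], [0.439, -0.2451], [0.4697, -0.477]]
tray 0.71 [[0.3821, -0.2414], [0.4799, -0.2303], [0.5197, -0.4709], [0.4083, -0.4833]]
knife [([0.4349, -0.3732, 0.0052], 0.75)]
tray [([0.4504, -0.3664, -0.001], 0.82)]
cover_edge [([0.6309, -0.1825, 0.1046], 0.67)]
tap1_base [([0.6273, 0.018, 0.0888], 0.45)]
tap2_base [([0.4343, -0.1444, -0.0003], 0.73), ([0.6311, 0.1177, 0.0899], 0.54)]
tap3_base [([0.6339, 0.2158, 0.0912], 0.41)]
pocket_a [([0.609, -0.1293, 0.0204], 0.58)]
```

View pics/w1.png

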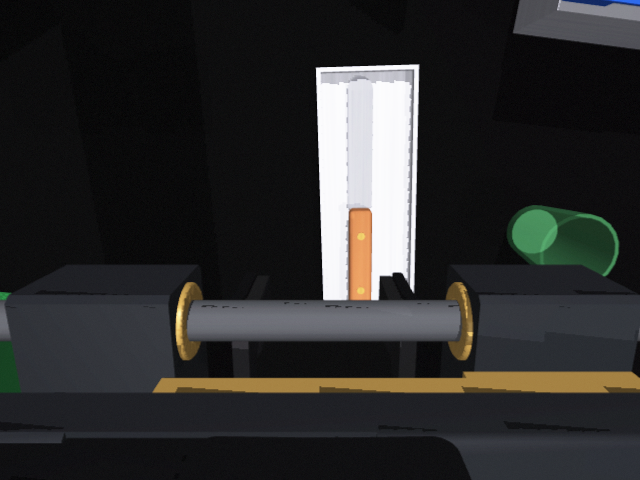

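Run:
```python
from h import *
c=cam('wrist')
H=[ray(c,(u,v),.026) for u,v in [(360,209),(361,237),(361,291)]]
B=[ray(c,(u,v),.007) for u,v in [(360,80),(360,200)]]
print(np.round(H,4),np.round(B,4))
d=B[0]-H[2]; print('dir knife',np.degrees(np.arctan2(d[1],d[0])))
for uv in [(318,69),(418,67),(322,296),(413,296)]: print(np.round(ray(c,uv,.016),4))
```

```text
[[ 0.4384 -0.379   0.026 ]
 [ 0.4431 -0.4082  0.026 ]
 [ 0.4506 -0.4675  0.026 ]] [[ 0.4242 -0.2527  0.007 ]
 [ 0.4392 -0.3725  0.007 ]]
dir knife 97.0064813554348
[ 0.3817 -0.248   0.016 ]
[ 0.4782 -0.2361  0.016 ]
[ 0.4099 -0.4815  0.016 ]
[ 0.5097 -0.471   0.016 ]
```

Run:
```python
from h import *
plan([(0.4405,-0.395,0.07,7),(0.4405,-0.395,0.008,7)],0.22)
```

```text
[0.22, -0.0041, 0.0054, 0.0329, -0.1, 0.22, -0.0042, 0.0054, 0.0328, -0.2, 0.22, -0.0042, 0.0054, 0.0329, -0.1, 0.22, -0.0042, 0.0054, 0.0328, -0.2, 0.22, -0.0042, 0.0054, 0.0329, -0.1]
[0.22, -0.0042, 0.0053, 0.0328, -0.2, 0.22, -0.0041, 0.0053, 0.0329, -0.1, 0.22, 0.0, 0.0, 0.031, 0.0, 0.22, 0.0, 0.0, 0.031, 0.0]
end [ 0.4405 -0.395   0.008 ] 7.0
```

servo_tool(
  rows=[0.22, -0.0041, 0.0054, 0.0329, -0.1, 0.22, -0.0042, 0.0054, 0.0328, -0.2, 0.22, -0.0042, 0.0054, 0.0329, -0.1, 0.22, -0.0042, 0.0054, 0.0328, -0.2, 0.22, -0.0042, 0.0054, 0.0329, -0.1],
)

```text
time: 3.82
position: [0.4295, -0.3881, 0.1346]
tool_rot: [0.665, 0.747, -0.0, 0.001]
ft_force: [0.7, 0.1, 0.4]
grip_width: 0.0343
grip_force: 0.0
```

servo_tool(
  rows=[0.22, -0.0042, 0.0053, 0.0328, -0.2, 0.22, -0.0041, 0.0053, 0.0329, -0.1, 0.22, 0, 0, 0, 0, 0.22, 0, 0, 0, 0],
)

```text
time: 4.15
position: [0.4398, -0.3936, 0.0683]
tool_rot: [0.663, 0.749, 0.0, -0.003]
ft_force: [-0.5, -1.1, -0.3]
grip_width: 0.0341
grip_force: 0.0
```

Run:
```python
from h import *
o=obs(); print(yaw(o))
c=cam('wrist'); save(c,'w2')
plan([(0.4405,-0.395,0.008,7)],0.22)
```

```text
t 4.15 p [ 0.4398 -0.3936  0.0683] x [-0.122  0.993  0.004] y [ 0.993  0.122 -0.003] zz -1.0 F [-0.5 -1.1 -0.3] w 0.0341 g 0.0 q [-0.92  0.69  1.64 -0.    0.82 -1.04]
6.996936089175644
[0.22, -0.0001, -0.0001, 0.0312, 0.0, 0.22, -0.0001, -0.0001, 0.0312, 0.0]
end [ 0.4405 -0.395   0.008 ] 7.0
```

View pics/w2.png

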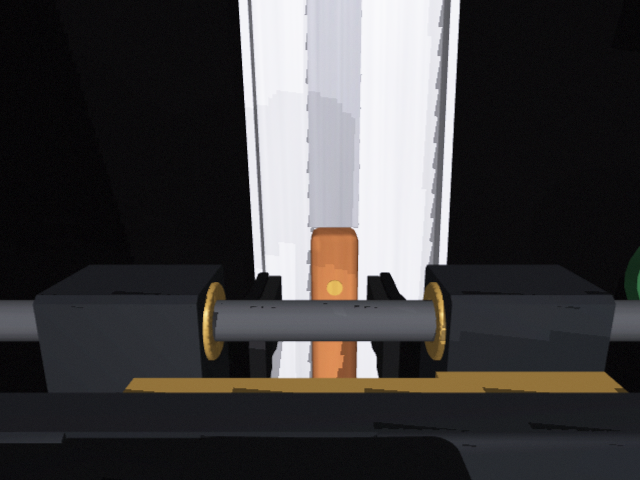

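servo_tool(
  rows=[0.22, 0, 0.004, 0.02, 0, 0.22, 0, 0, 0.02, 0, 0.22, 0, 0, 0.02, 0, 0.22, 0, 0, 0, 0],
)

```text
time: 4.53
position: [0.4442, -0.3939, 0.0103]
tool_rot: [0.663, 0.749, 0.0, -0.0]
ft_force: [-1.1, 1.5, -0.5]
grip_width: 0.0341
grip_force: 0.0
```

servo_tool(
  rows=[0.6, 0, 0, 0, 0, 0.6, 0, 0, 0, 0, 0.6, 0, 0, 0, 0, 0.6, 0, 0, 0, 0, 0.6, 0, 0, 0, 0],
  newtons=50,
)

```text
time: 4.95
position: [0.4457, -0.3957, 0.0127]
tool_rot: [0.663, 0.749, -0.0, 0.002]
ft_force: [-1.2, -0.0, 6.0]
grip_width: 0.0233
grip_force: 50.0
```

servo_tool(
  rows=[0.6, 0, 0, -0.01, 0, 0.6, 0, 0, -0.03, 0, 0.6, 0, 0, -0.035, 0, 0.6, 0, 0, -0.035, 0, 0.6, 0, 0, -0.035, 0],
)

```text
time: 5.37
position: [0.4443, -0.3938, 0.1573]
tool_rot: [0.663, 0.749, 0.0, -0.0]
ft_force: [0.4, -1.0, -1.9]
grip_width: 0.0234
grip_force: 50.0
```

servo_tool(
  rows=[0.6, 0, 0, -0.03, 0, 0.6, 0, 0, -0.02, 0, 0.6, 0, 0, 0, 0, 0.6, 0, 0, 0, 0],
)

```text
time: 5.7
position: [0.4449, -0.3945, 0.207]
tool_rot: [0.663, 0.749, -0.0, 0.002]
ft_force: [-0.1, 0.6, -2.9]
grip_width: 0.0233
grip_force: 50.0
```

Run:
```python
from h import *
o=obs(); print(yaw(o))
plan([(0.569,-0.356,0.20,-20)],0.6)
```

```text
t 5.7 p [ 0.4449 -0.3945  0.207 ] x [-0.122  0.993 -0.003] y [0.993 0.122 0.002] zz -1.0 F [-0.1  0.6 -2.9] w 0.0233 g 50.0 q [-0.91  0.5   1.53  0.    1.1  -1.04]
6.98908527525596
[0.6, 0.0058, 0.032, 0.0017, 6.7, 0.6, 0.0095, 0.0311, 0.0018, 6.8, 0.6, 0.0131, 0.0297, 0.0017, 6.7, 0.6, 0.0164, 0.028, 0.0018, 6.8]
end [ 0.569 -0.356  0.2  ] -20.0
```

servo_tool(
  rows=[0.6, 0.0058, 0.032, 0.0017, 6.7, 0.6, 0.0095, 0.0311, 0.0018, 6.8, 0.6, 0.0131, 0.0297, 0.0017, 6.7, 0.6, 0.0164, 0.028, 0.0018, 6.8, 0.6, 0, 0, 0.03, 0],
)

```text
time: 6.12
position: [0.5769, -0.3556, 0.1714]
tool_rot: [0.819, 0.573, 0.003, 0.006]
ft_force: [1.6, -1.7, -0.3]
grip_width: 0.0236
grip_force: 50.0
```

servo_tool(
  rows=[0.6, 0, 0, 0.03, 0, 0.6, 0, 0, 0.03, 0, 0.6, 0, 0, 0, 0, 0.6, 0, 0, 0, 0, 0.6, 0, 0, 0, 0],
)

```text
time: 6.53
position: [0.5688, -0.356, 0.1082]
tool_rot: [0.819, 0.573, 0.0, -0.0]
ft_force: [0.4, -0.6, -0.9]
grip_width: 0.0233
grip_force: 50.0
```

Run:
```python
from h import *
o=obs(); print(yaw(o))
c=cam('wrist'); save(c,'w3')
for q in ['knife','cover_edge','cover']: print(q,[(np.round(d['at'],4).tolist(),round(d['score'],2)) for d in robot.place_of(c,q)[:2]])
m=robot.outline_of(c,'knife')
if m: 
  m=m[0]['region']; ys,xs=np.nonzero(m); i=np.argmin(ys); print('tip px',xs[ys<ys.min()+2].mean(),ys.min(),np.round(ray(c,(xs[ys<ys.min()+2].mean(),ys.min()),.096),4))
s=cam('side'); save(s,'s3')
t=cam('top'); cv2.imwrite('pics/t3.png',np.hstack([cv2.resize(t['pixels'][190:310,340:500,::-1],None,fx=2.4,fy=2.4),cv2.resize(s['pixels'][120:240,280:440,::-1],None,fx=2.4,fy=2.4)]))
```

```text
t 6.53 p [ 0.5688 -0.356   0.1082] x [0.342 0.94  0.   ] y [ 0.94  -0.342 -0.   ] zz -1.0 F [ 0.4 -0.6 -0.9] w 0.0233 g 50.0 q [-0.73  0.72  1.4   0.    1.02 -0.38]
-20.022972094365535
knife [([0.579, -0.3333, 0.0975], 0.6)]
cover_edge []
cover [([0.5803, -0.3345, 0.0945], 0.62)]
tip px 322.0 0 [ 0.6069 -0.2512  0.096 ]
```

View pics/w3.png

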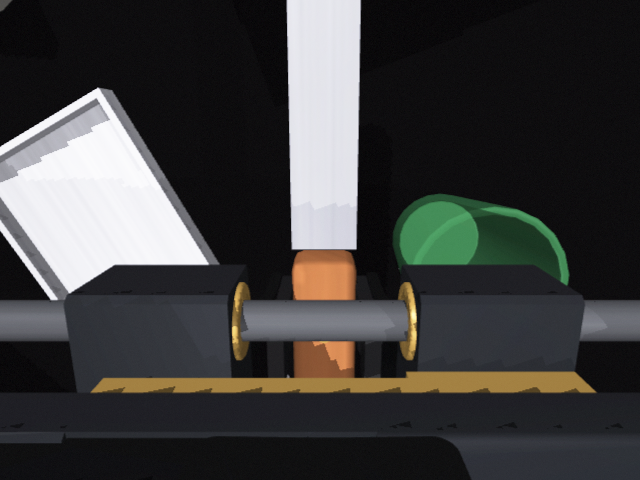

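View pics/t3.png

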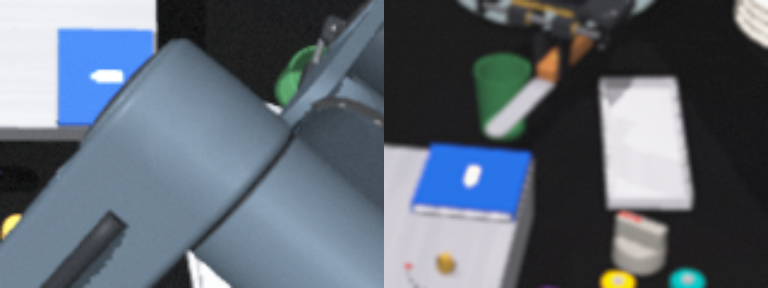

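Run:
```python
from h import *
c=cam('wrist')
g=c['pixels'].astype(int)
for v in [20,60,100,140,180,220,235]:
    row=g[v,250:400].sum(1); e=np.nonzero(row>330)[0]; w=e[-1]-e[0]+1
    # camera ray at v; depth from width
    d=431.2*26/w; K=np.array(c['intrinsics']); p=np.linalg.inv(K)@np.array([250+(e[0]+e[-1])/2,v,1])*d
    T=np.array(c['mount']); print(v,w,np.round((T[:3,:3]@p+T[:3,3])*1000,1))
```

```text
20 74 [ 3.81140e+04 -1.40300e+02  1.65238e+05]
60 72 [ 2.514530e+04 -1.367000e+02  1.663782e+05]
100 70 [ 1.143550e+04 -1.328000e+02  1.675836e+05]
140 69 [ -3035.3   -315.3 166410.3]
180 68 [-1.793150e+04 -1.208000e+02  1.652025e+05]
220 66 [-3.377760e+04 -1.162000e+02  1.664453e+05]
235 66 [-3.951540e+04 -1.131000e+02  1.650322e+05]
```

Run:
```python
from h import *
from scipy.optimize import least_squares
s=cam('side'); g=s['pixels'].astype(int)
m=robot.outline_of(s,'knife'); 
if m: ys,xs=np.nonzero(m[0]['region']); k=ys>ys.max()-2; print(m[0]['score'],xs[k].mean(),ys.max())
o=robot.get_obs(); p=np.array(o['position']); d=np.array([.342,.94,0])
for uv in [(324,175),(325,175),(326,174)]:
    f=lambda v: proj(s,p+v[0]*d+np.array([0,0,-v[1]]))-uv
    print(uv,least_squares(f,[.15,.006]).x)
cv2.imwrite('pics/s3b.png',cv2.resize(s['pixels'][130:200,290:390,::-1],None,fx=7,fy=7,interpolation=cv2.INTER_NEAREST))
c=cam('top'); print([np.round(d['at'],4) for d in robot.place_of(c,'cover_edge')[:1]])
print([np.round(d['at'],4) for d in robot.place_of(s,'cover_edge')[:2]])
```

```text
0.81 326.3076923076923 176
(324, 175) [0.15837693 0.00102194]
(325, 175) [0.152826   0.00433615]
(326, 174) [0.14713013 0.00434176]
[array([ 0.6317, -0.1829,  0.1041])]
[array([ 0.6284, -0.1831,  0.1011])]
```

View pics/s3b.png

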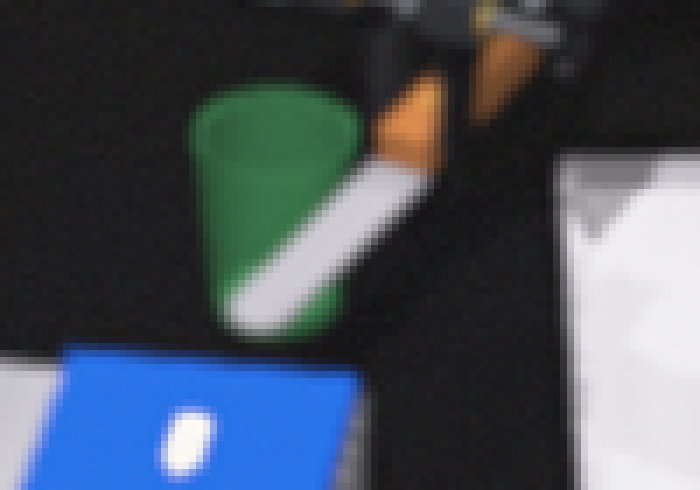

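servo_tool(
  rows=[0.6, 0.01, -0.0076, 0.0067, 0, 0.6, 0.008, 0, 0, 0, 0.6, 0, 0, 0, 0, 0.6, 0, 0, 0, 0],
)

```text
time: 7.52
position: [0.5682, -0.3359, 0.1014]
tool_rot: [0.819, 0.574, -0.0, 0.0]
ft_force: [-0.4, -0.3, -1.7]
grip_width: 0.0234
grip_force: 50.0
```

servo_tool(
  rows=[0.6, 0.007, 0, 0, 0, 0.6, 0, 0, 0, 0, 0.6, 0, 0, 0, 0],
)

```text
time: 7.77
position: [0.5705, -0.3295, 0.1016]
tool_rot: [0.819, 0.574, 0.0, 0.0]
ft_force: [-0.7, 0.1, -0.8]
grip_width: 0.0235
grip_force: 50.0
```

servo_tool(
  rows=[0.6, 0.006, 0, 0, 0, 0.6, 0, 0, 0, 0, 0.6, 0, 0, 0, 0],
)

```text
time: 8.02
position: [0.5723, -0.3237, 0.1014]
tool_rot: [0.819, 0.574, -0.0, -0.0]
ft_force: [0.5, -0.5, -1.2]
grip_width: 0.0235
grip_force: 50.0
```

Run:
```python
from h import *
o=obs()
c=cam('wrist'); save(c,'w4')
s=cam('side'); cv2.imwrite('pics/s4.png',cv2.resize(s['pixels'][130:220,280:390,::-1],None,fx=6,fy=6,interpolation=cv2.INTER_CUBIC))
```

```text
t 8.02 p [ 0.5723 -0.3237  0.1014] x [0.342 0.94  0.   ] y [ 0.94  -0.342 -0.   ] zz -1.0 F [ 0.5 -0.5 -1.2] w 0.0235 g 50.0 q [-0.68  0.71  1.44  0.    0.98 -0.34]
```

View pics/s4.png

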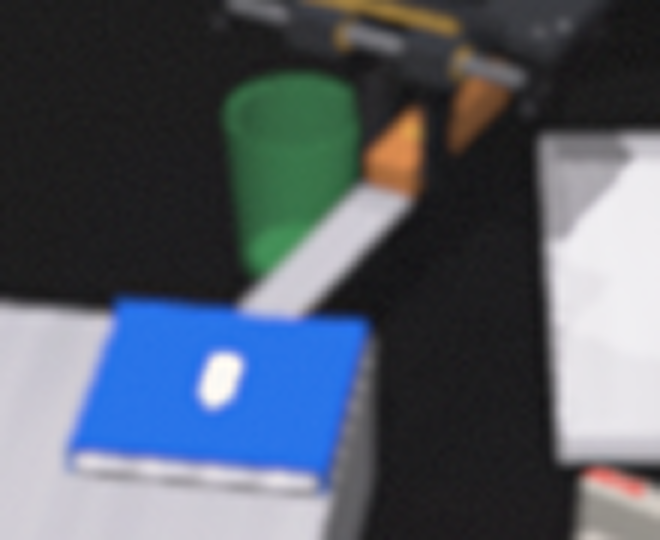

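servo_tool(
  rows=[0.6, 0.006, 0, 0, 0, 0.6, 0, 0, 0, 0, 0.6, 0, 0, 0, 0],
)

```text
time: 8.37
position: [0.5743, -0.3179, 0.1013]
tool_rot: [0.819, 0.574, -0.0, -0.0]
ft_force: [0.3, 0.4, -0.9]
grip_width: 0.0232
grip_force: 50.0
```

servo_tool(
  rows=[0.6, 0.006, 0, 0, 0, 0.6, 0, 0, 0, 0, 0.6, 0, 0, 0, 0],
)

```text
time: 8.62
position: [0.5764, -0.3123, 0.1013]
tool_rot: [0.819, 0.574, -0.0, -0.0]
ft_force: [0.4, -0.2, -2.2]
grip_width: 0.0238
grip_force: 50.0
```

servo_tool(
  rows=[0.6, 0.006, 0, 0, 0, 0.6, 0, 0, 0, 0, 0.6, 0, 0, 0, 0],
)

```text
time: 8.87
position: [0.5784, -0.3067, 0.1013]
tool_rot: [0.819, 0.574, -0.0, -0.0]
ft_force: [0.1, -1.0, -1.0]
grip_width: 0.0231
grip_force: 50.0
```

Run:
```python
from h import *
o=obs()
s=cam('side'); cv2.imwrite('pics/s5.png',cv2.resize(s['pixels'][130:220,280:390,::-1],None,fx=6,fy=6,interpolation=cv2.INTER_CUBIC))
```

```text
t 8.87 p [ 0.5784 -0.3067  0.1013] x [0.342 0.94  0.   ] y [ 0.94  -0.342 -0.   ] zz -1.0 F [ 0.1 -1.  -1. ] w 0.0231 g 50.0 q [-0.66  0.71  1.45 -0.    0.98 -0.31]
```

View pics/s5.png

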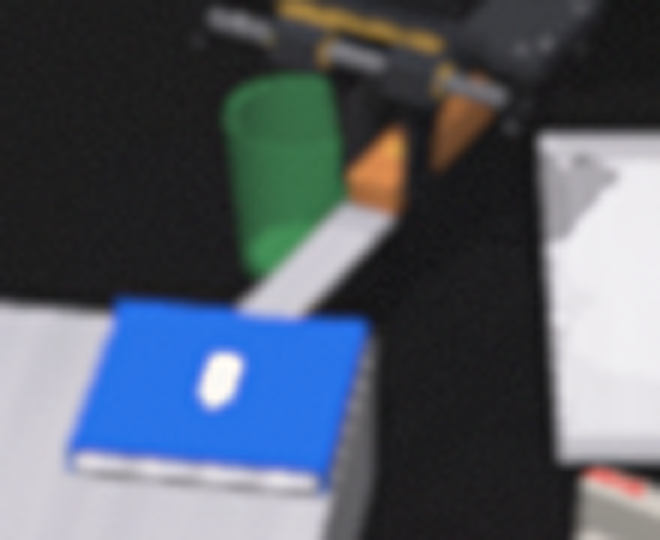

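Run:
```python
from h import *
s=(0.5784,-0.3067,0.1013,-20)
r=.086; w=[(0.5811,-0.299,0.1013,-20)]
for th in np.linspace(0,2.15,13):
    y=-.069-r*np.cos(th)+.010*np.sin(th); z=.09+r*np.sin(th)+.010*np.cos(th)
    w.append((0.5811,-.299+(y+.155),z+.005,-20))
plan(w,0.6,start=s,step=0.03)
```

```text
[0.6, 0.0082, -0.0001, 0.0, 0.0, 0.6, 0.0, 0.0, -0.0037, 0.0, 0.6, 0.0029, -0.0011, -0.0152, 0.0, 0.6, 0.0055, -0.002, -0.0143, 0.0, 0.6, 0.0078, -0.0028, -0.0131, 0.0]
[0.6, 0.0098, -0.0036, -0.0114, 0.0, 0.6, 0.0116, -0.0042, -0.0094, 0.0, 0.6, 0.013, -0.0047, -0.007, 0.0, 0.6, 0.0139, -0.0051, -0.0044, 0.0, 0.6, 0.0145, -0.0053, -0.0018, 0.0]
[0.6, 0.0145, -0.0053, 0.0011, 0.0, 0.6, 0.0141, -0.0051, 0.0038, 0.0, 0.6, 0.0133, -0.0048, 0.0064, 0.0, 0.6, 0.012, -0.0044, 0.0088, 0.0]
end [ 0.5811 -0.1575  0.1615] -20.0
```

servo_tool(
  rows=[0.6, 0.0082, 0, 0, 0, 0.6, 0, 0, -0.0037, 0, 0.6, 0.0029, -0.0011, -0.0152, 0, 0.6, 0, 0, 0, 0],
)

```text
time: 9.25
position: [0.5822, -0.2963, 0.1222]
tool_rot: [0.819, 0.574, 0.0, 0.001]
ft_force: [-0.5, 0.5, -2.0]
grip_width: 0.0234
grip_force: 50.0
```

servo_tool(
  rows=[0.6, 0.0055, -0.002, -0.0143, 0, 0.6, 0.0078, -0.0028, -0.0131, 0, 0.6, 0, 0, 0, 0],
)

```text
time: 9.5
position: [0.5823, -0.2812, 0.1508]
tool_rot: [0.819, 0.574, 0.001, 0.002]
ft_force: [1.1, -0.2, -1.7]
grip_width: 0.0239
grip_force: 50.0
```

Run:
```python
from h import *
o=obs()
s=cam('side'); cv2.imwrite('pics/s6.png',cv2.resize(s['pixels'][110:240,270:400,::-1],None,fx=4,fy=4,interpolation=cv2.INTER_CUBIC))
```

```text
t 9.5 p [ 0.5823 -0.2812  0.1508] x [ 0.341  0.94  -0.   ] y [ 0.94  -0.341  0.004] zz -1.0 F [ 1.1 -0.2 -1.7] w 0.0239 g 50.0 q [-0.62  0.64  1.44  0.    1.06 -0.28]
```

View pics/s6.png

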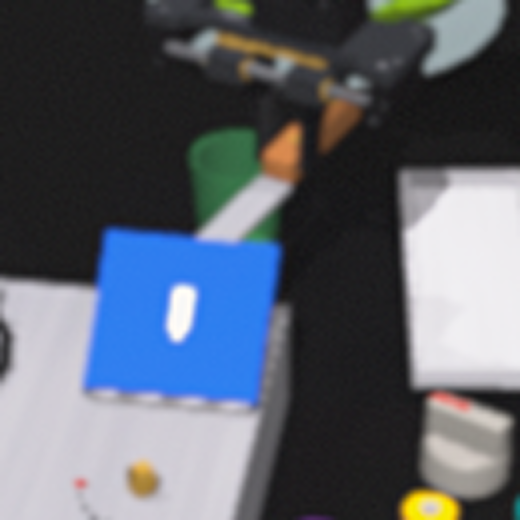

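servo_tool(
  rows=[0.6, 0.0098, -0.0036, -0.0114, 0, 0.6, 0.0116, -0.0042, -0.0094, 0, 0.6, 0.013, -0.0047, -0.007, 0, 0.6, 0.0139, -0.0051, -0.0044, 0, 0.6, 0.0145, -0.0053, -0.0018, 0],
)

```text
time: 9.97
position: [0.5814, -0.2138, 0.1829]
tool_rot: [0.819, 0.574, 0.0, 0.001]
ft_force: [0.6, -0.4, -1.8]
grip_width: 0.0238
grip_force: 50.0
```

servo_tool(
  rows=[0.6, 0.0145, -0.0053, 0.0011, 0, 0.6, 0.0141, -0.0051, 0.0038, 0, 0.6, 0, 0, 0, 0],
)

```text
time: 10.22
position: [0.5799, -0.18, 0.1757]
tool_rot: [0.818, 0.575, -0.0, -0.003]
ft_force: [0.0, -0.4, -1.4]
grip_width: 0.0236
grip_force: 50.0
```

servo_tool(
  rows=[0.6, 0.0133, -0.0048, 0.0064, 0, 0.6, 0, 0, 0, 0, 0.6, 0, 0, 0, 0],
)

```text
time: 10.47
position: [0.5806, -0.1696, 0.1694]
tool_rot: [0.819, 0.574, -0.0, -0.001]
ft_force: [0.1, -0.9, -1.7]
grip_width: 0.0235
grip_force: 50.0
```

servo_tool(
  rows=[0.6, 0.008, -0.003, 0.006, 0, 0.6, 0, 0, 0, 0, 0.6, 0, 0, 0, 0],
)

```text
time: 10.72
position: [0.5807, -0.1619, 0.1637]
tool_rot: [0.819, 0.573, -0.0, -0.001]
ft_force: [-0.2, 0.1, -1.0]
grip_width: 0.0233
grip_force: 50.0
```

Run:
```python
from h import *
o=obs()
for n in ['side','top']:
    c=cam(n); print(n,[(q,[(np.round(d['at'],4).tolist(),round(d['score'],2)) for d in robot.place_of(c,q)[:2]]) for q in ['cover_edge','cover','pocket_a','pocket_b']])
```

```text
t 10.72 p [ 0.5807 -0.1619  0.1637] x [0.342 0.94  0.   ] y [ 0.94  -0.342 -0.001] zz -1.0 F [-0.2  0.1 -1. ] w 0.0233 g 50.0 q [-0.46  0.57  1.55  0.    1.03 -0.11]
side [('cover_edge', [([0.6311, -0.0022, 0.1813], 0.67)]), ('cover', [([0.6375, -0.0718, 0.0923], 0.78), ([0.4365, -0.1381, 0.0013], 0.18)]), ('pocket_a', [([0.6048, -0.1352, 0.0152], 0.95), ([0.7743, 0.1093, 0.0001], 0.67)]), ('pocket_b', [([0.6048, -0.1352, 0.0152], 0.95), ([0.7743, 0.1093, 0.0001], 0.67)])]
top [('cover_edge', [([0.6302, -0.0007, 0.1813], 0.61)]), ('cover', [([0.6273, -0.0707, 0.0911], 0.9)]), ('pocket_a', [([0.6064, -0.1297, 0.0204], 0.95), ([0.627, 0.1176, 0.0878], 0.67)]), ('pocket_b', [([0.6064, -0.1297, 0.0204], 0.95), ([0.627, 0.1176, 0.0878], 0.67)])]
```

servo_tool(
  rows=[0.6, 0.005, -0.002, 0.003, 0, 0.6, 0, 0, 0, 0, 0.6, -0.03, 0, 0, 0, 0.6, -0.035, 0, -0.01, 0, 0.6, -0.035, 0, -0.02, 0],
)

```text
time: 11.63
position: [0.5447, -0.2494, 0.189]
tool_rot: [0.818, 0.575, -0.001, -0.003]
ft_force: [0.7, 0.6, -1.6]
grip_width: 0.0237
grip_force: 50.0
```

servo_tool(
  rows=[0.6, -0.035, 0, -0.02, 0, 0.6, -0.03, 0, 0, 0, 0.6, 0, 0, 0, 0, 0.6, 0, 0, 0, 0],
)

```text
time: 11.97
position: [0.5238, -0.3132, 0.2114]
tool_rot: [0.82, 0.572, 0.0, -0.0]
ft_force: [-0.6, -0.6, -1.8]
grip_width: 0.0237
grip_force: 50.0
```

Run:
```python
from h import *
o=obs()
plan([(0.4445,-0.3945,0.2,7),(0.4445,-0.3945,0.06,7)],0.6)
```

```text
t 11.97 p [ 0.5238 -0.3132  0.2114] x [0.345 0.939 0.   ] y [ 0.939 -0.345  0.   ] zz -1.0 F [-0.6 -0.6 -1.8] w 0.0237 g 50.0 q [-0.72  0.52  1.48  0.    1.14 -0.37]
[0.6, -0.0259, -0.0116, 0.0029, -6.8, 0.6, -0.0244, -0.0146, 0.0028, -6.8, 0.6, -0.0225, -0.0173, 0.0029, -6.8, 0.6, -0.0202, -0.0199, 0.0028, -6.8, 0.6, 0.0, 0.0, 0.028, 0.0]
[0.6, 0.0, 0.0, 0.028, 0.0, 0.6, 0.0, 0.0, 0.028, 0.0, 0.6, 0.0, 0.0, 0.028, 0.0, 0.6, 0.0, 0.0, 0.028, 0.0]
end [ 0.4445 -0.3945  0.06  ] 7.0
```

servo_tool(
  rows=[0.6, -0.0259, -0.0116, 0.0029, -6.8, 0.6, -0.0244, -0.0146, 0.0028, -6.8, 0.6, -0.0225, -0.0173, 0.0029, -6.8, 0.6, -0.0202, -0.0199, 0.0028, -6.8, 0.6, 0, 0, 0.028, 0],
)

```text
time: 12.38
position: [0.4454, -0.3983, 0.1755]
tool_rot: [0.66, 0.751, -0.002, 0.005]
ft_force: [1.0, -0.8, -0.5]
grip_width: 0.0235
grip_force: 50.0
```

servo_tool(
  rows=[0.6, 0, 0, 0.028, 0, 0.6, 0, 0, 0.028, 0, 0.6, 0, 0, 0.028, 0, 0.6, 0, 0, 0, 0, 0.6, 0, 0, 0, 0],
)

```text
time: 12.8
position: [0.445, -0.3908, 0.0863]
tool_rot: [0.661, 0.751, 0.001, -0.003]
ft_force: [0.7, 0.0, -0.5]
grip_width: 0.0236
grip_force: 50.0
```

Run:
```python
from h import *
o=obs(); print(yaw(o))
plan([(0.4445,-0.3945,0.014,7)],0.6,step=0.02)
```

```text
t 12.8 p [ 0.445  -0.3908  0.0863] x [-0.127  0.992  0.005] y [ 0.992  0.127 -0.003] zz -1.0 F [ 0.7  0.  -0.5] w 0.0236 g 50.0 q [-0.91  0.67  1.62  0.    0.86 -1.04]
7.268826263895918
[0.6, -0.0009, -0.0002, 0.0181, 0.1, 0.6, -0.0009, -0.0002, 0.0181, 0.1, 0.6, -0.0009, -0.0003, 0.018, 0.0, 0.6, -0.0009, -0.0002, 0.0181, 0.1]
end [ 0.4445 -0.3945  0.014 ] 7.0
```

servo_tool(
  rows=[0.6, -0.004, 0, 0.018, 0.1, 0.6, -0.002, 0, 0.018, 0.1, 0.6, -0.001, 0, 0.018, 0, 0.6, 0, 0, 0.012, 0, 0.6, 0, 0, 0.004, 0],
)

```text
time: 13.22
position: [0.4467, -0.3998, 0.0178]
tool_rot: [0.662, 0.749, 0.0, -0.0]
ft_force: [-0.5, 0.5, -0.9]
grip_width: 0.0234
grip_force: 50.0
```

servo_tool(
  rows=[0.6, 0, 0, 0.001, 0, 0.6, 0, 0, 0, 0],
)

```text
time: 13.38
position: [0.4469, -0.4006, 0.0179]
tool_rot: [0.663, 0.749, -0.0, 0.001]
ft_force: [0.0, -0.0, -1.8]
grip_width: 0.0236
grip_force: 50.0
```

servo_tool(
  rows=[0.6, 0, 0, 0.002, 0, 0.6, 0, 0, 0.002, 0, 0.6, 0, 0, 0, 0],
)

```text
time: 13.63
position: [0.4465, -0.4005, 0.0134]
tool_rot: [0.663, 0.749, -0.0, 0.0]
ft_force: [-1.0, -0.1, -1.9]
grip_width: 0.0235
grip_force: 50.0
```

servo_tool(
  rows=[0.6, 0, 0, 0.001, 0, 0.6, 0, 0, 0, 0],
)

```text
time: 13.8
position: [0.4465, -0.4006, 0.0127]
tool_rot: [0.663, 0.749, -0.0, 0.0]
ft_force: [-0.7, 0.2, 3.5]
grip_width: 0.0235
grip_force: 50.0
```

servo_tool(
  rows=[0.22, 0, 0, 0, 0, 0.22, 0, 0, 0, 0, 0.22, 0, 0, 0, 0, 0.22, 0, 0, 0, 0],
)

```text
time: 14.13
position: [0.4463, -0.4004, 0.0119]
tool_rot: [0.663, 0.749, -0.0, 0.0]
ft_force: [-0.7, -0.3, -0.1]
grip_width: 0.0333
grip_force: 0.0
```

servo_tool(
  rows=[0.22, 0, 0, -0.02, 0, 0.22, 0, 0, -0.04, 0, 0.22, 0, 0, -0.04, 0, 0.22, 0, 0, -0.04, 0, 0, 0, 0, -0.04, 0],
)

```text
time: 14.55
position: [0.446, -0.4, 0.1935]
tool_rot: [0.663, 0.749, 0.0, -0.0]
ft_force: [1.4, -0.4, -0.5]
grip_width: 0.0362
grip_force: 0.0
```

Run:
```python
from h import *
o=obs(); print(yaw(o))
c=cam('wrist')
print(c['pixels'][200:210,320:360].mean((0,1)), [ (np.round(d['at'],4).tolist(),round(d['score'],2)) for d in robot.place_of(c,'knife')[:2]],[ (np.round(d['at'],4).tolist(),round(d['score'],2)) for d in robot.place_of(c,'tray')[:2]])
# next: look at cover well
plan([(0.50,-0.126,0.30,0)],0)
```

```text
t 14.55 p [ 0.446  -0.4     0.1935] x [-0.122  0.993  0.001] y [ 0.993  0.122 -0.   ] zz -1.0 F [ 1.4 -0.4 -0.5] w 0.0362 g 0.0 q [-0.92  0.53  1.53 -0.    1.09 -1.04]
6.9858647936049625
[224.9525 187.4575 163.895 ] [([0.4453, -0.3772, -0.0005], 0.61)] [([0.4512, -0.3698, -0.0006], 0.97)]
[0, 0.0298, 0.0095, -0.0116, 0.8, 0, 0.0299, 0.0091, -0.0115, 0.8, 0, 0.03, 0.0086, -0.0116, 0.8, 0, 0.0302, 0.0082, -0.0115, 0.8, 0, 0.0303, 0.0078, -0.0116, 0.8]
[0, 0.0304, 0.0074, -0.0115, 0.7, 0, 0.0304, 0.007, -0.0116, 0.8, 0, 0.0305, 0.0066, -0.0115, 0.7, 0, 0.0307, 0.0061, -0.0116, 0.8]
end [ 0.5   -0.126  0.3  ] -0.0
```

Run:
```python
from h import *
plan([(0.48,-0.2,0.25,50),(0.50,0.02,0.25,90)],-0.3,step=0.038)
```

```text
[-0.3, 0.0281, 0.0081, -0.0077, -6.1, -0.3, 0.0271, 0.011, -0.0077, -6.2, -0.3, 0.0258, 0.0139, -0.0077, -6.1, -0.3, 0.0242, 0.0165, -0.0077, -6.2, -0.3, 0.0223, 0.019, -0.0077, -6.1]
[-0.3, 0.0201, 0.0213, -0.0077, -6.2, -0.3, 0.0176, 0.0234, -0.0078, -6.1, -0.3, 0.021, 0.0302, 0.0, -6.7, -0.3, 0.0174, 0.0325, 0.0, -6.7, -0.3, 0.0134, 0.0343, 0.0, -6.7]
[-0.3, 0.0094, 0.0356, 0.0, -6.6, -0.3, 0.0052, 0.0364, 0.0, -6.7, -0.3, 0.0009, 0.0368, 0.0, -6.6]
end [0.5  0.02 0.25] 90.0
```

servo_tool(
  rows=[-0.3, 0.0281, 0.0081, -0.0077, -6.1, -0.3, 0.0271, 0.011, -0.0077, -6.2, -0.3, 0.0258, 0.0139, -0.0077, -6.1, -0.3, 0.0242, 0.0165, -0.0077, -6.2, -0.3, 0.0223, 0.019, -0.0077, -6.1],
)

```text
time: 15.12
position: [0.4681, -0.2537, 0.2288]
tool_rot: [0.439, 0.899, 0.001, -0.002]
ft_force: [0.4, 0.0, -0.2]
grip_width: 0.0565
grip_force: 0.0
```

servo_tool(
  rows=[-0.3, 0.0201, 0.0213, -0.0077, -6.2, -0.3, 0.0176, 0.0234, -0.0078, -6.1, -0.3, 0.021, 0.0302, 0, -6.7, -0.3, 0.0174, 0.0325, 0, -6.7, -0.3, 0.0134, 0.0343, 0, -6.7],
)

```text
time: 15.53
position: [0.4873, -0.086, 0.2444]
tool_rot: [0.17, 0.985, 0.0, -0.002]
ft_force: [1.0, -0.0, 1.2]
grip_width: 0.0568
grip_force: 0.0
```

servo_tool(
  rows=[-0.3, 0.0094, 0.0356, 0, -6.6, -0.3, 0.0052, 0.0364, 0, -6.7, -0.3, 0.0009, 0.0368, 0, -6.6, -0.3, 0, 0, 0, 0, -0.3, 0, 0, 0, 0],
)

```text
time: 15.95
position: [0.4971, 0.0239, 0.2444]
tool_rot: [-0.002, 1.0, 0.0, -0.002]
ft_force: [0.1, -0.5, -0.3]
grip_width: 0.0568
grip_force: 0.0
```

Run:
```python
from h import *
o=obs(); print(yaw(o))
c=cam('wrist'); save(c,'w7')
for q in ['cell1','knob1','knob1_pointer']:
    print(q,[(np.round(d['at'],4).tolist(),round(d['score'],2)) for d in robot.place_of(c,q)[:5]])
hsv=cv2.cvtColor(c['pixels'],cv2.COLOR_RGB2HSV)
y=cv2.inRange(hsv,(22,120,100),(33,255,255)); n,l,st,ce=cv2.connectedComponentsWithStats(y)
print([(st[i].tolist(),np.round(ray(c,ce[i],.059)[:2],4).tolist()) for i in range(1,n) if st[i][4]>100])
t=cam('top')
for q in ['cell1','knob1','knob1_pointer','pocket_a','cover_edge']:
    print(q,[(np.round(d['at'],4).tolist(),round(d['score'],2)) for d in robot.place_of(t,q)[:5]])
```

```text
t 15.95 p [0.4971 0.0239 0.2444] x [-1.    -0.003  0.003] y [-0.003  1.     0.   ] zz -1.0 F [ 0.1 -0.5 -0.3] w 0.0568 g 0.0 q [-0.18  0.33  1.72 -0.    1.1  -1.75]
90.18680466070715
cell1 [([0.3421, 0.0296, 0.0039], 0.98), ([0.4542, 0.1903, -0.0011], 0.85), ([0.3794, -0.0367, -0.0001], 0.75), ([0.4486, -0.0212, -0.0028], 0.63), ([0.5172, 0.0157, 0.0014], 0.61)]
knob1 [([0.4352, -0.1394, -0.0004], 0.81), ([0.4391, 0.0902, 0.0003], 0.81)]
knob1_pointer []
[([243, 136, 39, 43, 160], [0.4533, -0.0293]), ([274, 136, 17, 30, 114], [0.4457, -0.0069]), ([485, 140, 33, 39, 611], [0.4513, 0.161]), ([511, 141, 26, 43, 102], [0.4556, 0.1792])]
cell1 [([0.4544, 0.1897, -0.0013], 0.63), ([0.3798, -0.0386, 0.0007], 0.54), ([0.5231, 0.0142, -0.0022], 0.44)]
knob1 [([0.4378, -0.1439, 0.0018], 0.91)]
knob1_pointer [([0.6531, -0.1264, 0.0195], 0.56), ([0.4376, -0.3764, 0.0029], 0.29)]
pocket_a [([0.6524, -0.1306, 0.0216], 0.97), ([0.6093, -0.1295, 0.0178], 0.86)]
cover_edge [([0.6293, 0.0027, 0.1784], 0.7)]
```

View pics/w7.png

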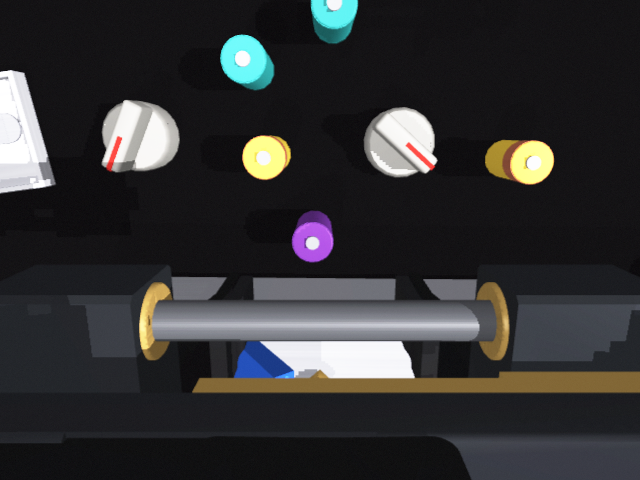

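Run:
```python
from h import *
o=robot.get_obs(); c=cam('wrist')
for n,uv in [('cellA',(264,158)),('cellB',(533,162))]: print(n,np.round(ray(c,uv,.0605),4))
for n,a,b in [('knobA',(134,104),(112,168)),('knobB',(385,117),(429,164))]:
    A=ray(c,a,.053);B=ray(c,b,.053); d=B-A; print(n,np.round((A+B)/2,4),np.linalg.norm(d),np.degrees(np.arctan2(d[1],d[0])))
# red line direction
hsv=cv2.cvtColor(c['pixels'],cv2.COLOR_RGB2HSV)
r=cv2.inRange(hsv,(0,150,120),(6,255,255))|cv2.inRange(hsv,(174,150,120),(180,255,255)); n,l,st,ce=cv2.connectedComponentsWithStats(r)
for i in range(1,n):
    if st[i][4]>40:
        ys,xs=np.nonzero(l==i); P=np.array([ray(c,(x,y),.053)[:2] for x,y in zip(xs,ys)]); u,s,v=np.linalg.svd(P-P.mean(0)); print(st[i],P.mean(0),np.degrees(np.arctan2(v[0,1],v[0,0]))%180)
plan([(0.4505,-0.025,0.12,90)],-0.1)
```

```text
cellA [ 0.4544 -0.0267  0.0605]
cellB [0.4578 0.1875 0.0605]
knobA [ 0.4378 -0.1404  0.053 ] 0.05510787380839683 -24.99947767320557
knobB [0.4414 0.088  0.053 ] 0.052318675311024784 45.10011150530323
[110 136  15  34 157] [ 0.45028832 -0.14633763] 154.93273976155731
[409 140  29  27 146] [0.45116823 0.10123294] 48.69612353284842
[-0.1, 0.0096, -0.0093, 0.0252, 0.0, -0.1, 0.0096, -0.0093, 0.0252, 0.0, -0.1, 0.0095, -0.0093, 0.0252, 0.0, -0.1, 0.0096, -0.0093, 0.0252, 0.0, -0.1, 0.0095, -0.0093, 0.0252, -0.1]
end [ 0.4505 -0.025   0.12  ] 90.0
```

servo_tool(
  rows=[-0.1, 0.009, -0.0093, 0.0252, 0, -0.1, 0.009, -0.0093, 0.0252, 0, -0.1, 0.009, -0.0093, 0.0252, 0, -0.1, 0.009, -0.0093, 0.0252, 0, -0.1, 0.009, -0.0103, 0.0252, -0.1],
)

```text
time: 16.92
position: [0.4533, -0.0259, 0.1194]
tool_rot: [-0.001, 1.0, -0.0, 0.001]
ft_force: [0.9, 0.5, -0.0]
grip_width: 0.0482
grip_force: 0.0
```

servo_tool(
  rows=[-0.1, 0, 0, 0.025, 0, -0.1, 0, 0, 0.025, 0, -0.1, 0, 0, 0.023, 0, -0.1, 0, 0, 0, 0, -0.1, 0, 0, 0, 0],
)

```text
time: 17.33
position: [0.4528, -0.0254, 0.0463]
tool_rot: [-0.001, 1.0, 0.0, -0.001]
ft_force: [0.1, 0.3, -0.8]
grip_width: 0.048
grip_force: 0.0
```

servo_tool(
  rows=[0.7, 0, 0, 0, 0, 0.7, 0, 0, 0, 0, 0.7, 0, 0, 0, 0, 0.7, 0, 0, 0, 0],
  newtons=30,
)

```text
time: 17.67
position: [0.4542, -0.0255, 0.0482]
tool_rot: [-0.001, 1.0, -0.0, 0.001]
ft_force: [0.1, 1.1, 3.9]
grip_width: 0.033
grip_force: 30.0
```

servo_tool(
  rows=[0.7, 0, 0, -0.03, 0, 0.7, 0, 0, -0.04, 0, 0.7, 0, 0, -0.04, 0, 0.7, 0, 0, -0.04, 0, 0.7, 0, 0, -0.03, 0],
)

```text
time: 18.08
position: [0.4537, -0.0254, 0.2305]
tool_rot: [-0.001, 1.0, -0.001, 0.002]
ft_force: [1.0, 0.1, -1.8]
grip_width: 0.0331
grip_force: 30.0
```

servo_tool(
  rows=[0.7, 0, -0.035, 0, 0, 0.7, 0, -0.035, 0, 0, 0.7, 0, -0.035, 0, 0, 0.7, 0, 0, 0, 0],
)

```text
time: 18.42
position: [0.455, -0.1364, 0.2283]
tool_rot: [0.001, 1.0, -0.003, 0.002]
ft_force: [0.4, -0.4, -1.6]
grip_width: 0.0326
grip_force: 30.0
```

Run:
```python
from h import *
o=obs(); print(yaw(o))
t=cam('top'); s=cam('side')
for c in (t,s):
  for q in ['pocket_a','cover','cell1','cover_edge']:
    print(q,[(np.round(d['at'],4).tolist(),round(d['score'],2)) for d in robot.place_of(c,q)[:4]])
cv2.imwrite('pics/t8.png',np.hstack([cv2.resize(t['pixels'][185:265,340:420,::-1],None,fx=5,fy=5),cv2.resize(s['pixels'][150:230,270:350,::-1],None,fx=5,fy=5)]))
plan([(0.605,-0.130,0.20,90)],0.7)
```

```text
t 18.42 p [ 0.455  -0.1364  0.2283] x [-1.     0.002 -0.005] y [ 0.002  1.    -0.006] zz -1.0 F [ 0.4 -0.4 -1.6] w 0.0326 g 30.0 q [-0.53  0.32  1.8  -0.    1.02 -2.09]
89.8700894658883
pocket_a [([0.6084, -0.1262, 0.0176], 0.85), ([0.6518, -0.1265, 0.0189], 0.68)]
cover [([0.6283, -0.0682, 0.0914], 0.61)]
cell1 [([0.4572, 0.1896, -0.0001], 0.72), ([0.5223, 0.0143, -0.0011], 0.7), ([0.3799, -0.036, 0.0027], 0.6), ([0.3382, 0.0337, -0.0016], 0.41)]
cover_edge [([0.6285, 0.0021, 0.1774], 0.57), ([0.4745, 0.4476, -0.001], 0.25)]
pocket_a [([0.629, 0.0218, 0.0886], 0.58), ([0.6059, -0.1279, 0.0157], 0.55), ([0.631, 0.0033, 0.1733], 0.42)]
cover [([0.6339, -0.0707, 0.091], 0.74), ([0.4424, -0.3792, 0.0009], 0.74)]
cell1 [([0.3769, -0.0389, -0.0022], 0.83), ([0.5194, 0.0119, 0.0007], 0.67), ([0.3382, 0.0311, 0.0], 0.55), ([0.4526, -0.1315, 0.1813], 0.49)]
cover_edge [([0.6037, -0.132, 0.0136], 0.69), ([0.6305, 0.0016, 0.1759], 0.57)]
[0.7, -0.0303, -0.0002, 0.0054, 0.0, 0.7, -0.0303, -0.0002, 0.0054, 0.0, 0.7, -0.0303, -0.0002, 0.0054, 0.1, 0.7, -0.0303, -0.0001, 0.0054, 0.0, 0.7, -0.0304, -0.0001, 0.0053, 0.1]
end [ 0.605 -0.13   0.2  ] 90.0
```

View pics/t8.png

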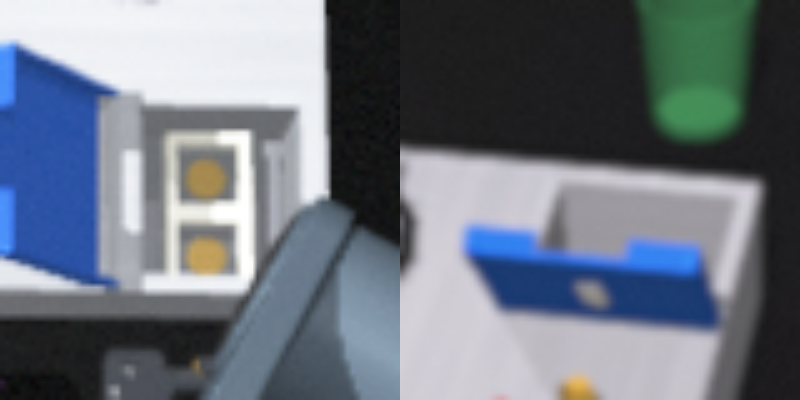

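Run:
```python
from h import *
t=cam('top')
for n,uv in [('b',(381.2,220.8)),('a',(381.2,235.8))]: print(n,np.round(ray(t,uv,.018),4))
# well edges on deck: left (145?) right(299,108)  pocket wall tops box crop x165..253,y130..278
for uv in [(165,130),(253,130)]: print(np.round(ray(t,(340+uv[0]/5,185+uv[1]/5),.033),4))
print('well right edge',np.round(ray(t,(340+299/5,185+106/5),.09),4),'hob right',np.round(ray(t,(340+328/5,185+60/5),.09),4))
```

```text
b [ 0.6531 -0.1315  0.018 ]
a [ 0.6067 -0.1308  0.018 ]
[ 0.6794 -0.1055  0.033 ]
[ 0.6799 -0.1583  0.033 ]
well right edge [ 0.6789 -0.1768  0.09  ] hob right [ 0.7067 -0.1942  0.09  ]
```

servo_tool(
  rows=[0.7, -0.03, 0.001, 0.006, 0, 0.7, -0.03, 0, 0.006, 0, 0.7, -0.03, 0, 0.006, 0.1, 0.7, -0.03, 0, 0.006, 0, 0.7, -0.0304, 0, 0.004, 0],
)

```text
time: 19.38
position: [0.6049, -0.1287, 0.1981]
tool_rot: [-0.0, 1.0, 0.0, -0.001]
ft_force: [0.5, -0.4, -0.9]
grip_width: 0.0332
grip_force: 30.0
```

servo_tool(
  rows=[0.7, 0, 0, 0, 0, 0.7, 0, 0, 0, 0],
)

```text
time: 19.55
position: [0.6049, -0.1288, 0.1979]
tool_rot: [-0.001, 1.0, 0.0, -0.0]
ft_force: [-0.3, -0.9, -0.7]
grip_width: 0.0328
grip_force: 30.0
```

```bash
cat >> h.py <<'E'
def heldcell():
    o=obs(); p=np.array(o['position'])
    for n in ['side','top','wrist']:
        s=cam(n)
        hsv=cv2.cvtColor(s['pixels'],cv2.COLOR_RGB2HSV); m=cv2.inRange(hsv,(20,120,70),(34,255,255))
        c=proj(s,p+np.array([0,0,-.02])); k,l,st,ce=cv2.connectedComponentsWithStats(cv2.dilate(m,np.ones((3,3))))
        best=[(np.linalg.norm(ce[i]-c),i) for i in range(1,k) if st[i][4]>25]
        best=[b for b in sorted(best)[:2]]
        print(n,'tcp-20 px',np.round(c,1),[(np.round(ce[i],1).tolist(),st[i].tolist()) for _,i in best])
        # expected silhouette
        A=[proj(s,p+np.array([17*np.cos(a)/1e3,17*np.sin(a)/1e3,dz])) for a in np.linspace(0,6.28,24) for dz in (-.047,-.0)]
        A=np.array(A); print('  exp box',np.round(A.min(0),1),np.round(A.max(0),1))
    return
E
python3 - <<'E'
from h import *
heldcell()
E
```

```text
t 19.55 p [ 0.6049 -0.1288  0.1979] x [-1.    -0.001  0.001] y [-0.001  1.     0.   ] zz -1.0 F [-0.3 -0.9 -0.7] w 0.0328 g 30.0 q [-0.39  0.55  1.47 -0.    1.12 -1.96]
side tcp-20 px [325.2 169.9] [([325.2, 175.8], [317, 167, 18, 18, 272]), ([329.4, 161.1], [326, 158, 8, 7, 53])]
  exp box [318.6 159.8] [331.8 182.2]
top tcp-20 px [387.8 223.8] [([331.9, 221.2], [329, 218, 7, 7, 38]), ([296.9, 220.2], [294, 217, 7, 7, 39])]
  exp box [380.2 215.8] [395.3 232.2]
wrist tcp-20 px [324.8 284.2] [([323.3, 282.0], [279, 259, 89, 43, 2756]), ([327.2, 235.3], [289, 203, 76, 70, 2101])]
  exp box [282.9 233.9] [367.  339.6]
```

Run:
```python
from h import *
c=cam('wrist'); p=np.array(robot.get_obs()['position'])
g=c['pixels'][190:345:5,260:392:4]; h=cv2.cvtColor(np.ascontiguousarray(g),cv2.COLOR_RGB2HSV)
for r in h: print(''.join('.' if v<50 else ('Y' if 20<=a<=34 and s>110 else 'C' if a<20 and s>110 else 'w' if s<60 and v>150 else '-') for a,s,v in r))
for dz in (-.047,.012):
    for a in (0,90,180,270):
        q=p+np.array([.017*np.cos(np.radians(a)),.017*np.sin(np.radians(a)),dz]); print(dz,a,np.round(proj(c,q)))
```

```text
wwwwwwwwwwwwwwwwwwwwwwwwwwwwwwwww
wwwwwwwwwwwwwwwwwwwwwwwwwwwwwwwww
wwwww---www------------ww--------
wwwww---www----CYYC----ww--------
wwwww---www--CYCCYCC---ww--------
wwwww---www--YYYYYCC---ww--------
wwwww---www--YYCYYCY---ww--------
wwwww---www--CCYCYYY---ww--------
wwwww---www--YYYYYYYY--ww--------
wwwww---www-YYYYYYYYYYYww--------
ww-ww---wwYYYYYYYYYYYYYYw--------
wwwww---wwYYYYYYYYYYYYYYY--------
wwwww---wYYYCCCCCCCCCYYYY--------
wwwww----YCCCCCCCCCCCCCYYY-------
wwwww---YCCCCCCYYCCCCCCCYY-------
wwwww---CCCYYYYYYYYYYCCCCY-------
wwwww--CCYYYYYYYYYYYYYYCCC-------
...----CYYYYYYYYYYYYYYYYYC----...
......CYYYYYYYYYYYYYYYYYYYC......
......YYYYYYYYYYYYYYYYYYYYC......
.....CYYYYYYYYY---YYYYYYYYY-.....
.....YYYYYYYY-wwwwwYYYYYYYYC.....
......-YY---Y--------YYYYYY......
---------------------------------
---------------------------------
---------------------------------
---------------------------------
wwwwwwwwwwwwwwwwwwwwwwwwwwwwwwwww
---------------------------------
---------------------------------
---------------------------------
-0.047 0 [324. 294.]
-0.047 90 [358. 263.]
-0.047 180 [325. 230.]
-0.047 270 [291. 263.]
0.012 0 [325. 351.]
0.012 90 [370. 309.]
0.012 180 [325. 266.]
0.012 270 [279. 309.]
```

servo_tool(
  rows=[0.7, -0.001, -0.001, 0.03, 0, 0.7, 0, 0, 0.03, 0, 0.7, 0, 0, 0.03, 0, 0.7, 0, 0, 0.02, 0, 0.7, 0, 0, 0, 0],
)

```text
time: 20.17
position: [0.6007, -0.1291, 0.0851]
tool_rot: [0.0, 1.0, 0.002, -0.005]
ft_force: [-1.3, -0.4, -1.1]
grip_width: 0.0331
grip_force: 30.0
```

servo_tool(
  rows=[0.7, 0, 0, 0.004, 0, 0.7, 0, 0, 0.002, 0, 0.7, 0, 0, 0, 0],
)

```text
time: 20.42
position: [0.6057, -0.1308, 0.0844]
tool_rot: [0.0, 1.0, -0.001, 0.001]
ft_force: [0.8, 0.3, -2.0]
grip_width: 0.0333
grip_force: 30.0
```

servo_tool(
  rows=[0.7, 0, 0, 0.002, 0, 0.7, 0, 0, 0, 0],
)

```text
time: 20.58
position: [0.6055, -0.1306, 0.0821]
tool_rot: [0.0, 1.0, -0.0, 0.001]
ft_force: [-0.2, 0.3, -2.2]
grip_width: 0.033
grip_force: 30.0
```

servo_tool(
  rows=[0.7, 0, 0, 0.002, 0, 0.7, 0, 0, 0, 0],
)

```text
time: 20.75
position: [0.6052, -0.1304, 0.0793]
tool_rot: [0.0, 1.0, -0.0, 0.0]
ft_force: [-0.2, -0.3, -1.3]
grip_width: 0.0331
grip_force: 30.0
```

servo_tool(
  rows=[0.7, 0, 0, 0.002, 0, 0.7, 0, 0, 0, 0],
)

```text
time: 20.92
position: [0.605, -0.1303, 0.0768]
tool_rot: [0.0, 1.0, -0.0, 0.0]
ft_force: [0.4, 0.1, -1.8]
grip_width: 0.0327
grip_force: 30.0
```

servo_tool(
  rows=[0.7, 0, 0, 0.002, 0, 0.7, 0, 0, 0, 0],
)

```text
time: 21.08
position: [0.605, -0.1303, 0.0746]
tool_rot: [0.0, 1.0, 0.0, 0.0]
ft_force: [1.0, -0.3, -2.0]
grip_width: 0.0329
grip_force: 30.0
```

servo_tool(
  rows=[0.7, 0, 0, 0.002, 0, 0.7, 0, 0, 0, 0],
)

```text
time: 21.25
position: [0.6049, -0.1303, 0.0726]
tool_rot: [0.0, 1.0, 0.0, -0.0]
ft_force: [0.1, 0.6, -1.7]
grip_width: 0.0328
grip_force: 30.0
```

servo_tool(
  rows=[0.7, 0, 0, 0.002, 0, 0.7, 0, 0, 0, 0],
)

```text
time: 21.42
position: [0.6049, -0.1304, 0.0706]
tool_rot: [0.0, 1.0, 0.0, -0.0]
ft_force: [1.1, -0.1, -1.6]
grip_width: 0.0333
grip_force: 30.0
```

servo_tool(
  rows=[0.7, 0, 0, 0.002, 0, 0.7, 0, 0, 0, 0],
)

```text
time: 21.58
position: [0.6049, -0.1303, 0.0687]
tool_rot: [0.0, 1.0, 0.0, -0.0]
ft_force: [0.8, 0.6, -1.0]
grip_width: 0.0329
grip_force: 30.0
```

servo_tool(
  rows=[0.48, 0, 0, 0, 0, 0.3, 0, 0, 0, 0, 0.1, 0, 0, 0, 0, 0.05, 0, 0, 0, 0],
)

```text
time: 21.92
position: [0.6046, -0.1302, 0.0691]
tool_rot: [0.0, 1.0, 0.0, -0.0]
ft_force: [0.1, -0.8, 0.8]
grip_width: 0.0387
grip_force: 0.0
```

servo_tool(
  rows=[0.05, 0, 0, -0.02, 0, 0.05, 0, 0, -0.03, 0, 0.05, 0, 0, -0.04, 0, 0.05, 0, 0, -0.04, 0, 0, 0, 0, -0.03, 0],
)

```text
time: 22.33
position: [0.6054, -0.1305, 0.2325]
tool_rot: [0.0, 1.0, -0.001, 0.001]
ft_force: [0.3, -0.0, -0.2]
grip_width: 0.0423
grip_force: 0.0
```

servo_tool(
  rows=[0.05, 0, 0, 0, 0, 0.05, 0, 0, 0, 0],
)

```text
time: 22.5
position: [0.606, -0.1307, 0.2318]
tool_rot: [0.0, 1.0, -0.001, 0.002]
ft_force: [-0.8, 0.7, -0.7]
grip_width: 0.0413
grip_force: 0.0
```

Run:
```python
from h import *
o=obs(); c=cam('wrist'); save(c,'w9')
for q in ['cell1','pocket_b']: print(q,[(np.round(d['at'],4).tolist(),round(d['score'],2)) for d in robot.place_of(c,q)[:4]])
g=c['pixels'][110:345:6,250:402:4]; h=cv2.cvtColor(np.ascontiguousarray(g),cv2.COLOR_RGB2HSV)
for i,r in enumerate(h): print(110+6*i,''.join('.' if v<50 else ('Y' if 20<=a<=34 and s>110 else 'C' if a<20 and s>110 else 'w' if s<60 and v>150 else '-') for a,s,v in r))
for z in (.018,.077,.0795): print(z,np.round(proj(c,(.6055,-.131,z))),np.round(proj(c,(.6535,-.131,z))))
plan([(0.48,-0.12,0.21,90),(0.455,0.189,0.21,90),(0.455,0.189,0.12,90)],0,step=.038)
```

```text
t 22.5 p [ 0.606  -0.1307  0.2318] x [-1.     0.    -0.005] y [ 0.     1.    -0.002] zz -1.0 F [-0.8  0.7 -0.7] w 0.0413 g 0.0 q [-0.39  0.51  1.44 -0.    1.19 -1.96]
cell1 [([0.6061, -0.1244, 0.0194], 0.76), ([0.5218, 0.0147, 0.0032], 0.7)]
pocket_b [([0.4423, 0.0913, 0.0015], 0.73), ([0.649, -0.13, 0.0176], 0.72)]
110 ......................................
116 ......................................
122 ......................................
128 ......................................
134 ......................................
140 ......................................
146 ......................................
152 ......................................
158 ......................................
164 ..------------------------------------
170 --------------------------------------
176 wwwwwwwwwwwwwwwwwwwwwwwwwwwwwwwwwwww--
182 wwwwwwwwwwwwwwwwwwwwwwwwwwwwwwwwwwwwww
188 wwwww-------ww---YYYYY---ww---------ww
194 wwww--------ww-YCCCYCCCY-ww---------ww
200 wwwww-------ww-CYYYYYYYY-ww-----------
206 wwww--------wwCYYYYYYYYYYww-----------
212 wwwwww------wwYYYYwwwYYYYww-----------
218 wwww
[... 822 characters left out ...]
-----------------------------
338 --------------------------------------
344 -...-wwwwwwwwwwwwwwwwwwwwwwwwwwww-....
0.018 [325. 205.] [325. 257.]
0.077 [325. 218.] [325. 279.]
0.0795 [325. 219.] [325. 280.]
[0, 0.0309, 0.0024, 0.0044, 0.0, 0, 0.0309, 0.0025, 0.0043, 0.0, 0, 0.0309, 0.0024, 0.0044, 0.0, 0, 0.0309, 0.0025, 0.0043, 0.0, 0, 0.0028, 0.0343, 0.0, 0.0]
[0, 0.0028, 0.0343, 0.0, 0.0, 0, 0.0028, 0.0343, 0.0, 0.0, 0, 0.0028, 0.0343, 0.0, 0.0, 0, 0.0028, 0.0344, 0.0, 0.0, 0, 0.0028, 0.0343, 0.0, 0.0]
[0, 0.0027, 0.0344, 0.0, 0.0, 0, 0.0028, 0.0343, 0.0, 0.0, 0, 0.0027, 0.0344, 0.0, 0.0, 0, 0.0, 0.0, 0.03, 0.0, 0, 0.0, 0.0, 0.03, 0.0]
[0, 0.0, 0.0, 0.03, 0.0]
end [0.455 0.189 0.12 ] 90.0
```

servo_tool(
  rows=[0, 0.0309, 0.0024, 0.0044, 0, 0, 0.0309, 0.0025, 0.0043, 0, 0, 0.0309, 0.0024, 0.0044, 0, 0, 0.0309, 0.0025, 0.0043, 0, 0, 0.0025, 0.0343, 0, 0],
)

```text
time: 23.07
position: [0.4724, -0.0886, 0.2087]
tool_rot: [0.003, 1.0, 0.001, -0.005]
ft_force: [0.5, 0.2, -0.2]
grip_width: 0.0433
grip_force: 0.0
```

servo_tool(
  rows=[0, 0.0025, 0.0343, 0, 0, 0, 0.0025, 0.0343, 0, 0, 0, 0.0025, 0.0343, 0, 0, 0, 0.0025, 0.0344, 0, 0, 0, 0.0025, 0.0343, 0, 0],
)

```text
time: 23.48
position: [0.4647, 0.0869, 0.2099]
tool_rot: [0.0, 1.0, 0.0, -0.002]
ft_force: [0.6, 0.8, -0.1]
grip_width: 0.0435
grip_force: 0.0
```

servo_tool(
  rows=[0, 0.0025, 0.0344, 0, 0, -0.1, 0.0025, 0.0343, 0, 0, -0.1, 0.0025, 0.0344, 0, 0, -0.1, 0, 0, 0.03, 0, -0.1, 0, 0, 0.03, 0],
)

```text
time: 23.9
position: [0.4589, 0.1908, 0.1508]
tool_rot: [-0.002, 1.0, 0.0, 0.001]
ft_force: [0.2, 0.5, -0.3]
grip_width: 0.0476
grip_force: 0.0
```

servo_tool(
  rows=[-0.1, 0, 0, 0.03, 0, -0.1, 0, 0, 0, 0, -0.1, 0, 0, 0, 0],
)

```text
time: 24.15
position: [0.4566, 0.1881, 0.1194]
tool_rot: [0.0, 1.0, -0.001, -0.004]
ft_force: [0.2, 0.4, -0.2]
grip_width: 0.0476
grip_force: 0.0
```

Run:
```python
from h import *
o=obs(); print(yaw(o)); c=cam('wrist')
for q in ['cell1']: print(q,[(np.round(d['at'],4).tolist(),round(d['score'],2)) for d in robot.place_of(c,q)[:4]])
g=c['pixels'][200:310:5,270:380:4]; h=cv2.cvtColor(np.ascontiguousarray(g),cv2.COLOR_RGB2HSV)
for i,r in enumerate(h): print(200+5*i,''.join('.' if v<50 else ('Y' if 20<=a<=34 and s>110 else 'C' if a<20 and s>110 else 'w' if s<60 and v>150 else '-') for a,s,v in r))
print(np.round(proj(c,(.457,.1885,.0605))))
plan([(0.457,0.1885,0.046,90)],-.1)
```

```text
t 24.15 p [0.4566 0.1881 0.1194] x [-1.     0.     0.007] y [ 0.     1.    -0.001] zz -1.0 F [ 0.2  0.4 -0.2] w 0.0476 g 0.0 q [ 0.16  0.52  1.85 -0.    0.78 -1.41]
89.9904681817335
cell1 [([0.4527, 0.1925, -0.0024], 0.9), ([0.3426, 0.0318, 0.0021], 0.81)]
200 ............................
205 ............................
210 ...........YYYYYYY..........
215 .........YYYYYYYYYYY........
220 .........YYCCCCCCCYYY.......
225 ........YCCw-wwww-CCY.......
230 ........CwwwwwwwwwwwC.......
235 .......-wwwwwwwwwwwwwC......
240 .......wwwwwwwwwwwwwww......
245 .......-wwwww-wwwwwwwwC.....
250 .......wwwwwwwwwwwwwww-.....
255 .......wwwwwwwwwwwwwww-.....
260 .......wwwwwwwwwwwwwwwC.....
265 .......-wwwwwwwwwwwwww......
270 ........wwwwwwwwwwwwwC......
275 .........wwwwwwwwwww-.......
280 ..........CwwwwwwwC.........
285 ............................
290 ............................
295 ............................
300 ----------------------------
305 wwwwwwwwwwwwwwwwwwwwwwwwwwww
[326. 257.]
[-0.1, 0.0008, 0.0, 0.0253, 0.0, -0.1, 0.0008, 0.0, 0.0253, 0.0, -0.1, 0.0007, 0.0001, 0.0254, 0.0]
end [0.457  0.1885 0.046 ] 90.0
```

Run:
```python
from h import *
c=cam('wrist')
print(c['pixels'][245,290:380:4].tolist())
print(c['pixels'][205:290:5,327].tolist())
```

```text
[[33, 30, 34], [121, 79, 66], [255, 255, 226], [255, 255, 226], [255, 255, 227], [255, 255, 227], [255, 255, 189], [255, 255, 255], [255, 255, 255], [255, 255, 255], [255, 255, 255], [255, 255, 255], [255, 255, 227], [255, 255, 228], [255, 255, 227], [255, 255, 227], [255, 255, 228], [253, 193, 146], [41, 39, 43], [43, 41, 43], [42, 39, 43], [42, 41, 44], [43, 41, 46]]
[[251, 237, 95], [241, 193, 100], [255, 211, 162], [255, 255, 229], [255, 255, 229], [255, 255, 227], [255, 255, 209], [255, 255, 255], [255, 255, 255], [255, 255, 255], [255, 255, 255], [255, 255, 227], [255, 255, 226], [255, 255, 226], [255, 255, 215], [43, 39, 43], [42, 40, 43]]
```

servo_tool(
  rows=[-0.1, 0.0015, 0, 0.0253, 0, -0.1, 0.001, 0, 0.0253, 0, -0.1, 0, 0, 0.0234, 0, -0.1, 0, 0, 0, 0, -0.1, 0, 0, 0, 0],
)

```text
time: 24.72
position: [0.4568, 0.1884, 0.0482]
tool_rot: [0.0, 1.0, 0.0, 0.0]
ft_force: [1.3, -0.0, -0.1]
grip_width: 0.0477
grip_force: 0.0
```

servo_tool(
  rows=[0.7, 0, 0, 0, 0, 0.7, 0, 0, 0, 0, 0.7, 0, 0, 0, 0, 0.7, 0, 0, 0, 0],
  newtons=30,
)

```text
time: 25.05
position: [0.4576, 0.1888, 0.049]
tool_rot: [0.0, 1.0, 0.0, 0.002]
ft_force: [0.1, -0.2, 6.0]
grip_width: 0.0328
grip_force: 30.0
```

servo_tool(
  rows=[0.7, 0, 0, -0.03, 0, 0.7, 0, 0, -0.04, 0, 0.7, 0, 0, -0.04, 0, 0.7, 0, 0, -0.04, 0, 0.7, 0, 0, -0.03, 0],
)

```text
time: 25.47
position: [0.4567, 0.1886, 0.2311]
tool_rot: [-0.0, 1.0, 0.0, 0.002]
ft_force: [0.9, 1.1, -2.0]
grip_width: 0.0329
grip_force: 30.0
```

servo_tool(
  rows=[0.7, 0, -0.03, 0, 0, 0.7, 0, -0.03, 0, 0, 0.7, 0, -0.03, 0, 0, 0.7, 0, -0.03, 0, 0, 0.7, 0, -0.03, 0, 0],
)

```text
time: 25.88
position: [0.4556, 0.0375, 0.228]
tool_rot: [-0.0, 1.0, -0.0, 0.0]
ft_force: [1.0, -0.4, -0.9]
grip_width: 0.0329
grip_force: 30.0
```

servo_tool(
  rows=[0.7, 0, -0.03, 0, 0, 0.7, 0, -0.035, 0, 0, 0.7, 0, -0.035, 0, 0, 0.7, 0, -0.035, 0, 0, 0.7, 0, -0.03, 0, 0],
)

```text
time: 26.3
position: [0.4558, -0.1285, 0.2279]
tool_rot: [0.0, 1.0, -0.0, 0.0]
ft_force: [-0.3, 0.1, -1.6]
grip_width: 0.0331
grip_force: 30.0
```

Run:
```python
from h import *
o=obs(); print(yaw(o))
plan([(0.6535,-0.131,0.20,90)],0.7)
```

```text
t 26.3 p [ 0.4558 -0.1285  0.2279] x [-1.     0.001 -0.   ] y [ 0.001  1.    -0.001] zz -1.0 F [-0.3  0.1 -1.6] w 0.0331 g 30.0 q [-0.51  0.32  1.8  -0.    1.03 -2.08]
89.95484878204014
[0.7, -0.033, -0.0004, 0.0047, 0.0, 0.7, -0.0329, -0.0004, 0.0046, 0.0, 0.7, -0.033, -0.0004, 0.0047, 0.0, 0.7, -0.0329, -0.0004, 0.0046, 0.0, 0.7, -0.033, -0.0004, 0.0047, 0.0]
[0.7, -0.0329, -0.0004, 0.0046, 0.0]
end [ 0.6535 -0.131   0.2   ] 90.0
```

servo_tool(
  rows=[0.7, -0.033, -0.0004, 0.0047, 0, 0.7, -0.0329, -0.0004, 0.0046, 0, 0.7, -0.033, -0.0004, 0.0047, 0, 0.7, -0.0329, -0.0004, 0.0046, 0, 0.7, -0.033, -0.0004, 0.0047, 0],
)

```text
time: 26.72
position: [0.6219, -0.1285, 0.2041]
tool_rot: [0.0, 1.0, 0.0, -0.0]
ft_force: [0.2, -0.0, -1.8]
grip_width: 0.0334
grip_force: 30.0
```

servo_tool(
  rows=[0.7, -0.0329, -0.0004, 0.0046, 0, 0.7, 0, 0, 0, 0, 0.7, 0, 0, 0, 0],
)

```text
time: 26.97
position: [0.6544, -0.1286, 0.1985]
tool_rot: [-0.0, 1.0, 0.0, -0.001]
ft_force: [-0.9, -0.3, -2.0]
grip_width: 0.0327
grip_force: 30.0
```

Run:
```python
from h import *
o=obs();p=np.array(o['position']); print(yaw(o)); c=cam('wrist')
g=c['pixels'][190:310:4,270:380:4]; h=cv2.cvtColor(np.ascontiguousarray(g),cv2.COLOR_RGB2HSV)
for i,r in enumerate(h): print(190+4*i,''.join('.' if v<50 else ('Y' if 20<=a<=34 and s>110 else 'C' if a<20 and s>110 else 'w' if s<60 and v>150 else '-') for a,s,v in r))
for dz in (-.047,.012,.0145): print([np.round(proj(c,p+np.array([x,0,dz])),1).tolist() for x in (0,-.017)])
print('pads',np.round(proj(c,(.6055,-.131,.0795))),np.round(proj(c,(.6535,-.131,.018))))
s=cam('side'); print([np.round(d['at'],4).tolist() for d in robot.place_of(s,'cell1')[:6]])
```

```text
t 26.97 p [ 0.6544 -0.1286  0.1985] x [-1.    -0.001  0.002] y [-0.001  1.     0.   ] zz -1.0 F [-0.9 -0.3 -2. ] w 0.0327 g 30.0 q [-0.36  0.61  1.34 -0.    1.19 -1.93]
90.04942943443807
190 www---wwwwwwwwwwwwwwww------
194 www---www-----------ww------
198 www---www-----------ww------
202 www---www--CYYYC----ww------
206 www---www--CCYYCC---ww------
210 www---www-CCCYCYC---ww------
214 www---ww--YCCYYYCY--ww------
218 www---ww--CYYYYYY---ww------
222 www---ww---CYCYYY---ww------
226 www---ww----YYYY----ww------
230 www---ww--YYYYYYYY--ww------
234 www---ww-YYYYYYYYYYYww------
238 www---wwYYYYYYYYYYYYYw------
242 www---wYYYYYYYYYYYYYY-------
246 ------wYYYYYYCCYYYYYYY------
250 ------YYYCCCCCCCCCCYYY------
254 ------YYCCCCCCCCCCCCYYY-----
258 ------CCCCCCCCCCCCCCCCY-----
262 -----YCCCCYYYYYYYYCCCCY-----
266 -----CCYYYYYYYYYYYYYCCC-----
270 -----CCYYYYYYYYYYYYYYCC-----
274 wwwwCCYYYYYYYYYYYYYYYYCCwwww
278 ...-CYYYYYYYYYYYYYYYYYYC-...
282 ...CYYYYYYYYYYYYYYYYYYYYC...
286 ...CYYYYYYYYYYYYYYYYYYYYC...
290 ...YYYYYYYYY----YYYYYYYYC...
294 ...YYYYYYYYwwwww-YYYYYYYY...
298 ...YYYYYYYwwwwwwwYYYYYYYY...
302 ----------------------------
306 ----------------------------
[[324.9, 262.5], [324.9, 229.8]]
[[325.4, 308.8], [325.5, 265.5]]
[[325.4, 311.5], [325.5, 267.6]]
pads [321. 157.] [321. 213.]
[[0.3798, -0.0395, 0.0014], [0.3352, 0.0325, 0.0014], [0.5168, 0.0137, 0.0014], [0.6522, -0.1291, 0.15]]
```

servo_tool(
  rows=[0.7, 0.0014, -0.0018, 0.03, 0, 0.7, 0, 0, 0.03, 0, 0.7, 0, 0, 0.03, 0, 0.7, 0, 0, 0.02, 0, 0.7, 0, 0, 0, 0],
)

```text
time: 27.53
position: [0.6477, -0.1295, 0.0855]
tool_rot: [0.0, 1.0, 0.002, -0.005]
ft_force: [-0.3, 0.4, -2.7]
grip_width: 0.0327
grip_force: 30.0
```

servo_tool(
  rows=[0.7, 0, 0, 0.004, 0, 0.7, 0, 0, 0.002, 0, 0.7, 0, 0, 0, 0],
)

```text
time: 27.78
position: [0.6534, -0.1312, 0.0854]
tool_rot: [0.0, 1.0, -0.001, 0.001]
ft_force: [0.5, 0.4, -1.1]
grip_width: 0.0327
grip_force: 30.0
```

servo_tool(
  rows=[0.7, 0, 0, 0.002, 0, 0.7, 0, 0, 0.002, 0, 0.7, 0, 0, 0, 0],
)

```text
time: 28.03
position: [0.653, -0.1308, 0.0803]
tool_rot: [0.0, 1.0, -0.0, 0.001]
ft_force: [-0.6, 0.3, -1.4]
grip_width: 0.0331
grip_force: 30.0
```

servo_tool(
  rows=[0.7, 0, 0, 0.002, 0, 0.7, 0, 0, 0, 0],
)

```text
time: 28.2
position: [0.6529, -0.1308, 0.0777]
tool_rot: [0.0, 1.0, -0.0, 0.0]
ft_force: [0.4, -0.0, -1.0]
grip_width: 0.0327
grip_force: 30.0
```

servo_tool(
  rows=[0.7, 0, 0, 0.002, 0, 0.7, 0, 0, 0, 0],
)

```text
time: 28.37
position: [0.6527, -0.1308, 0.0754]
tool_rot: [0.0, 1.0, -0.0, 0.0]
ft_force: [1.1, -0.6, -0.6]
grip_width: 0.0326
grip_force: 30.0
```

servo_tool(
  rows=[0.7, 0, 0, 0.002, 0, 0.7, 0, 0, 0, 0],
)

```text
time: 28.53
position: [0.6527, -0.1307, 0.0733]
tool_rot: [0.0, 1.0, 0.0, 0.0]
ft_force: [2.0, 0.3, -1.9]
grip_width: 0.0331
grip_force: 30.0
```

servo_tool(
  rows=[0.7, 0, 0, 0.002, 0, 0.7, 0, 0, 0, 0],
)

```text
time: 28.7
position: [0.6527, -0.1307, 0.0713]
tool_rot: [0.0, 1.0, 0.0, 0.0]
ft_force: [0.5, 0.4, -1.6]
grip_width: 0.0326
grip_force: 30.0
```

servo_tool(
  rows=[0.7, 0, 0, 0.002, 0, 0.7, 0, 0, 0, 0],
)

```text
time: 28.87
position: [0.6527, -0.1308, 0.0694]
tool_rot: [0.0, 1.0, -0.0, 0.0]
ft_force: [0.8, -0.5, -1.6]
grip_width: 0.0332
grip_force: 30.0
```

servo_tool(
  rows=[0.48, 0, 0, 0, 0, 0.3, 0, 0, 0, 0, 0.1, 0, 0, 0, 0, 0.05, 0, 0, 0, 0],
)

```text
time: 29.2
position: [0.6522, -0.1306, 0.0697]
tool_rot: [0.0, 1.0, 0.0, -0.001]
ft_force: [-0.3, 0.6, 0.2]
grip_width: 0.0385
grip_force: 0.0
```

servo_tool(
  rows=[0.05, 0, 0, -0.02, 0, 0.05, 0, 0, -0.03, 0, 0.05, 0, 0, -0.04, 0, 0.05, 0, 0, -0.04, 0, 0, 0, 0, -0.03, 0],
)

```text
time: 29.62
position: [0.653, -0.1309, 0.2333]
tool_rot: [0.0, 1.0, -0.001, 0.001]
ft_force: [1.0, 0.0, 0.8]
grip_width: 0.0424
grip_force: 0.0
```

servo_tool(
  rows=[0.05, 0.03, 0, 0, 0, 0.05, 0.03, 0, 0, 0, 0.05, 0, 0, 0, 0, 0.05, 0, 0, 0, 0],
)

```text
time: 29.95
position: [0.5906, -0.1302, 0.2301]
tool_rot: [0.0, 1.0, 0.0, -0.001]
ft_force: [0.4, -0.6, -0.3]
grip_width: 0.0416
grip_force: 0.0
```

Run:
```python
from h import *
o=obs(); c=cam('wrist')
for q in ['cell1']: print(q,[(np.round(d['at'],4).tolist(),round(d['score'],2)) for d in robot.place_of(c,q)[:4]])
g=c['pixels'][150:320:5,260:392:4]; h=cv2.cvtColor(np.ascontiguousarray(g),cv2.COLOR_RGB2HSV)
for i,r in enumerate(h): print(150+5*i,''.join('.' if v<50 else ('Y' if 20<=a<=34 and s>110 else 'C' if a<20 and s>110 else 'w' if s<60 and v>150 else '-') for a,s,v in r))
for x in (.6055,.6535): print(np.round(proj(c,(x,-.131,.0795))))
t=cam('top'); print([(q,[(np.round(d['at'],4).tolist(),round(d['score'],2)) for d in robot.place_of(t,q)[:5]]) for q in ['cell1','cover_edge']])
```

```text
t 29.95 p [ 0.5906 -0.1302  0.2301] x [-1.     0.001  0.001] y [0.001 1.    0.001] zz -1.0 F [ 0.4 -0.6 -0.3] w 0.0416 g 0.0 q [-0.4   0.49  1.48  0.    1.18 -1.97]
cell1 [([0.649, -0.1298, 0.0173], 0.91), ([0.5221, 0.0141, 0.0023], 0.72), ([0.603, -0.1278, 0.0172], 0.61)]
150 .................................
155 .................................
160 .................................
165 .................................
170 .................................
175 .................................
180 .................................
185 ---------------------------------
190 ---------------------------------
195 wwwwwwwwwwwwwwwwwwwwwwwwwwww-----
200 wwwwwwwwwwwwwwwwwwwwwwwwwwwwwwwww
205 wwwwwwwwwwwwwwwwwwwwwwwwwwwwwwwww
210 w---------w--YYYYYYY---w---------
215 w---------w-YYCCCCCCY--w---------
220 w---------w-CCYYYYYYCYww---------
225 w---------w-YYYYYYYYYCww---------
230 w---------wCYYYYYYYYYYww---------
235 w---------wYYYYwww-YYYww---------
240 w---------wYYYYwww-YYYww---------
245 w---www---wwYYYYw-YYYYww---------
250 ww--www---wwYYYYYYYYYwww---------
255 ww--------wwwwYYYYYYwwww---------
260 ww--------wwwww-------ww---------
265 ww--------wwYYYYYYYY--ww---------
270 ww--------wwYYYCCYYYY-ww---------
275 w---------wwYCCCCCCCY-ww---------
280 ...-------wwCCYYYYYCC-ww------...
285 ...-------w-YYYYYYYYYCww------...
290 ....------wCYYYYYYYYYYww-----....
295 ...-www---wYYYYwwwYYYYww-----....
300 ....-------YYYY---YYYY-------....
305 ---------------------------------
310 ---------------------------------
315 ---------------------------------
[323. 241.]
[323. 301.]
[('cell1', [([0.5258, 0.012, -0.0003], 0.47), ([0.6302, 0.0194, 0.087], 0.32)]), ('cover_edge', [([0.6308, 0.0039, 0.179], 0.68)])]
```

Run:
```python
from h import *
w=[(0.60,-0.11,0.255,90),(0.63,0.045,0.255,90),(0.63,0.045,0.165,90)]
for th in (2.1,1.9,1.7,1.57):
    w.append((0.63,-.069-.112*np.cos(th)+.014*np.sin(th)+.015,.165,90))
for th in np.arange(1.4,-0.01,-.2):
    w.append((0.63,-.069-.075*np.cos(th)+.014*np.sin(th)+.015,.09+.075*np.sin(th)+.014*np.cos(th),90))
plan(w,1,step=0.036)
```

```text
[1, -0.0063, 0.021, -0.0254, 0.0, 1, -0.006, 0.031, 0.0, 0.0, 1, -0.006, 0.031, 0.0, 0.0, 1, -0.006, 0.031, 0.0, 0.0, 1, -0.006, 0.031, 0.0, 0.0]
[1, -0.006, 0.031, 0.0, 0.0, 1, 0.0, 0.0, 0.03, 0.0, 1, 0.0, 0.0, 0.03, 0.0, 1, 0.0, 0.0, 0.03, 0.0, 1, 0.0, -0.0304, 0.0, 0.0]
[1, 0.0, -0.0192, 0.0, 0.0, 1, 0.0, -0.0211, 0.0, 0.0, 1, 0.0, -0.0144, 0.0, 0.0, 1, 0.0, -0.0129, -0.0013, 0.0, 1, 0.0, -0.0152, 0.0013, 0.0]
[1, 0.0, -0.0146, 0.0043, 0.0, 1, 0.0, -0.0135, 0.0071, 0.0, 1, 0.0, -0.0117, 0.0097, 0.0, 1, 0.0, -0.0097, 0.0118, 0.0, 1, 0.0, -0.0071, 0.0134, 0.0]
[1, 0.0, -0.0042, 0.0147, 0.0]
end [ 0.63  -0.129  0.104] 90.0
```

servo_tool(
  rows=[1, -0.0063, 0.021, -0.0254, 0, 1, -0.006, 0.031, 0, 0, 1, -0.006, 0.031, 0, 0, 1, -0.006, 0.031, 0, 0, 1, -0.006, 0.031, 0, 0],
)

```text
time: 30.62
position: [0.6239, 0.0156, 0.2549]
tool_rot: [0.0, 1.0, 0.0, 0.0]
ft_force: [0.3, 0.5, 0.2]
grip_width: 0.0164
grip_force: 0.0
```

servo_tool(
  rows=[1, -0.006, 0.031, 0, 0, 1, 0, 0, 0.03, 0, 1, 0, 0, 0.03, 0, 1, 0, 0, 0.03, 0, 1, 0, 0, 0, 0],
)

```text
time: 31.03
position: [0.6251, 0.0463, 0.1586]
tool_rot: [-0.0, 1.0, 0.001, -0.006]
ft_force: [-0.6, 1.0, -1.8]
grip_width: 0.0006
grip_force: 0.0
```

servo_tool(
  rows=[1, 0, -0.015, 0, 0, 1, 0, -0.0154, 0, 0, 1, 0, -0.0192, 0, 0, 1, 0, 0, 0, 0],
)

```text
time: 31.37
position: [0.6314, -0.009, 0.168]
tool_rot: [0.002, 1.0, -0.001, 0.003]
ft_force: [0.6, -0.7, 0.2]
grip_width: 0.0006
grip_force: 0.0
```

servo_tool(
  rows=[1, 0, -0.0211, 0, 0, 1, 0, -0.0144, 0, 0, 1, 0, -0.0129, -0.0013, 0, 1, 0, -0.0152, 0.0013, 0, 1, 0, 0, 0, 0],
)

```text
time: 31.78
position: [0.6295, -0.0716, 0.1656]
tool_rot: [0.001, 1.0, -0.001, 0.001]
ft_force: [0.3, 1.1, 0.4]
grip_width: 0.0005
grip_force: 0.0
```

servo_tool(
  rows=[1, 0, -0.0146, 0.0043, 0, 1, 0, -0.0135, 0.0071, 0, 1, 0, -0.0117, 0.0097, 0, 1, 0, 0, 0, 0],
)

```text
time: 32.12
position: [0.6277, -0.1103, 0.1412]
tool_rot: [0.001, 1.0, -0.0, -0.002]
ft_force: [0.3, 0.0, -0.5]
grip_width: 0.0004
grip_force: 0.0
```

servo_tool(
  rows=[1, 0, -0.0097, 0.0118, 0, 1, 0, -0.0071, 0.0134, 0, 1, 0, -0.0042, 0.0117, 0, 1, 0, 0, 0, 0],
)

```text
time: 32.45
position: [0.6287, -0.1295, 0.105]
tool_rot: [0.001, 1.0, 0.0, -0.001]
ft_force: [0.9, 0.2, 0.8]
grip_width: 0.0006
grip_force: 0.0
```

servo_tool(
  rows=[1, 0, 0, 0.002, 0, 1, 0, 0, 0.001, 0, 1, 0, 0, 0, 0],
)

```text
time: 32.7
position: [0.6287, -0.1292, 0.1044]
tool_rot: [-0.0, 1.0, -0.001, -0.0]
ft_force: [-1.5, -0.9, 6.6]
grip_width: 0.0002
grip_force: 3.4
```

Run:
```python
from h import *
o=obs()
for n in ('side','top'):
    c=cam(n); print([(q,[(np.round(d['at'],4).tolist(),round(d['score'],2)) for d in robot.place_of(c,q)[:3]]) for q in ['cover_edge','cover']])
```

```text
t 32.7 p [ 0.6287 -0.1292  0.1044] x [-1.    -0.001  0.   ] y [-0.001  1.    -0.001] zz -1.0 F [-1.5 -0.9  6.6] w 0.0002 g 3.4 q [-0.38  0.69  1.48 -0.    0.96 -1.95]
[('cover_edge', [([0.6286, -0.1839, 0.0988], 0.97)]), ('cover', [([0.6334, -0.0686, 0.0915], 0.63), ([0.4397, 0.0904, -0.0019], 0.58)])]
[('cover_edge', [([0.6354, -0.3806, -0.0037], 0.21)]), ('cover', [])]
```

Run:
```python
from h import *
plan([(0.6287,-0.1292,0.19,90),(0.60,-0.05,0.2,0.5),(0.56,0.12,0.2,-90),(0.56,0.12,0.14,-90)],1,step=0.036)
```

```text
[1, 0.0, 0.0, -0.0285, 0.0, 1, 0.0, 0.0, -0.0286, 0.0, 1, 0.0, -0.0001, -0.0285, 0.0, 1, 0.0022, 0.0061, -0.0008, 6.9, 1, 0.0029, 0.0058, -0.0008, 6.9]
[1, 0.0036, 0.0054, -0.0008, 6.9, 1, 0.0042, 0.0049, -0.0008, 6.9, 1, 0.0048, 0.0044, -0.0008, 6.9, 1, 0.0053, 0.0038, -0.0008, 6.9, 1, 0.0057, 0.0031, -0.0007, 6.9]
[1, 0.006, 0.0024, -0.0008, 6.9, 1, 0.0063, 0.0017, -0.0007, 6.9, 1, 0.0064, 0.0009, -0.0008, 6.9, 1, 0.0065, 0.0001, -0.0007, 6.8, 1, 0.0064, -0.0006, -0.0008, 6.9]
[1, 0.0063, -0.0015, -0.0007, 6.8, 1, 0.0131, -0.003, 0.0, 7.0, 1, 0.0127, -0.0045, 0.0, 7.0, 1, 0.012, -0.006, 0.0, 7.0, 1, 0.0112, -0.0075, 0.0, 7.0]
[1, 0.0102, -0.0088, 0.0, 6.9, 1, 0.0091, -0.0099, 0.0, 7.0, 1, 0.0078, -0.0109, 0.0, 6.9, 1, 0.0064, -0.0118, 0.0, 7.0, 1, 0.0049, -0.0125, 0.0, 6.9]
[1, 0.0034, -0.013, 0.0, 7.0, 1, 0.0018, -0.0133, 0.0, 6.9, 1, 0.0001, -0.0134, 0.0, 7.0, 1, -0.0015, -0.0133, 0.0, 6.9, 1, 0.0, 0.0, 0.03, 0.0]
[1, 0.0, 0.0, 0.03, 0.0]
end [0.56 0.12 0.14] -90.0
```

servo_tool(
  rows=[1, 0, 0, 0.0005, 0, 1, 0, 0, -0.0285, 0, 1, 0, 0, -0.0286, 0, 1, 0, 0, -0.0285, 0, 1, 0.0022, 0.0061, -0.0008, 6.9],
)

```text
time: 33.42
position: [0.6305, -0.1245, 0.1951]
tool_rot: [0.061, 0.998, -0.002, 0.005]
ft_force: [1.0, -0.0, 0.9]
grip_width: 0.0005
grip_force: 0.0
```

servo_tool(
  rows=[1, 0.0029, 0.0058, -0.0008, 6.9, 1, 0.0036, 0.0054, -0.0008, 6.9, 1, 0.0042, 0.0049, -0.0008, 6.9, 1, 0.0048, 0.0044, -0.0008, 6.9, 1, 0.0053, 0.0038, -0.0008, 6.9],
)

```text
time: 33.83
position: [0.615, -0.0913, 0.1928]
tool_rot: [0.356, 0.934, -0.0, -0.001]
ft_force: [-0.2, 0.0, -0.9]
grip_width: 0.0004
grip_force: 0.0
```

servo_tool(
  rows=[1, 0.0057, 0.0031, -0.0007, 6.9, 1, 0.006, 0.0024, -0.0008, 6.9, 1, 0.0063, 0.0017, -0.0007, 6.9, 1, 0.0064, 0.0009, -0.0008, 6.9, 1, 0.0065, 0.0001, -0.0007, 6.8],
)

```text
time: 34.25
position: [0.6039, -0.0609, 0.1964]
tool_rot: [0.616, 0.787, -0.0, -0.001]
ft_force: [-0.5, 0.7, 0.5]
grip_width: 0.0003
grip_force: 0.0
```

servo_tool(
  rows=[1, 0.0064, -0.0006, -0.0008, 6.9, 1, 0.0063, -0.0015, -0.0007, 6.8, 1, 0.0131, -0.003, 0, 7, 1, 0.0127, -0.0045, 0, 7, 1, 0.012, -0.006, 0, 7],
)

```text
time: 34.67
position: [0.5902, -0.0094, 0.1979]
tool_rot: [0.823, 0.567, -0.001, -0.001]
ft_force: [-0.3, -0.5, -0.1]
grip_width: 0.0007
grip_force: 0.0
```

servo_tool(
  rows=[1, 0.0112, -0.0075, 0, 7, 1, 0.0102, -0.0088, 0, 6.9, 1, 0.0091, -0.0099, 0, 7, 1, 0.0078, -0.0109, 0, 6.9, 1, 0.0064, -0.0118, 0, 7],
)

```text
time: 35.08
position: [0.5749, 0.0562, 0.198]
tool_rot: [0.955, 0.296, -0.001, -0.0]
ft_force: [-0.3, -0.7, 0.4]
grip_width: 0.0006
grip_force: 0.0
```

servo_tool(
  rows=[1, 0.0049, -0.0125, 0, 6.9, 1, 0.0034, -0.013, 0, 7, 1, 0.0018, -0.0133, 0, 6.9, 1, 0, -0.0134, 0, 7, 1, -0.0015, -0.0133, 0, 6.9],
)

```text
time: 35.5
position: [0.5594, 0.1214, 0.198]
tool_rot: [1.0, -0.003, -0.001, 0.0]
ft_force: [0.6, 0.4, -0.1]
grip_width: 0.0004
grip_force: 0.0
```

servo_tool(
  rows=[1, 0, 0, 0.03, 0, 1, 0, 0, 0.03, 0, 1, 0, 0, 0, 0, 1, 0, 0, 0, 0],
)

```text
time: 35.83
position: [0.5583, 0.1207, 0.1372]
tool_rot: [1.0, 0.0, -0.003, 0.0]
ft_force: [0.2, -0.5, 0.4]
grip_width: 0.0005
grip_force: 0.0
```

Run:
```python
from h import *
o=obs(); print(yaw(o)); c=cam('wrist'); save(c,'w10')
for q in ['tap1_base','knob1']: print(q,[(np.round(d['at'],4).tolist(),round(d['score'],2)) for d in robot.place_of(c,q)[:4]])
for y in (.02,.12,.218): print(np.round(proj(c,(.63,y,.11))))
e=[cv2.resize(c['pixels'][v-35:v+35,u-35:u+35,::-1],(260,260),interpolation=cv2.INTER_CUBIC) for u,v in [np.round(proj(c,(.63,y,.11))).astype(int).clip(35,440) for y in (.02,.12,.218)]]
cv2.imwrite('pics/sp.png',np.hstack(e))
```

```text
t 35.83 p [0.5583 0.1207 0.1372] x [ 1.     0.    -0.006] y [ 0. -1.  0.] zz -1.0 F [ 0.2 -0.5  0.4] w 0.0005 g 0.0 q [ 0.02  0.57  1.64 -0.    0.93  1.59]
-89.98076125341578
tap1_base [([0.6299, 0.0221, 0.0909], 0.9)]
knob1 []
[561. 116.]
[324. 116.]
[ 92. 116.]
```

View pics/sp.png

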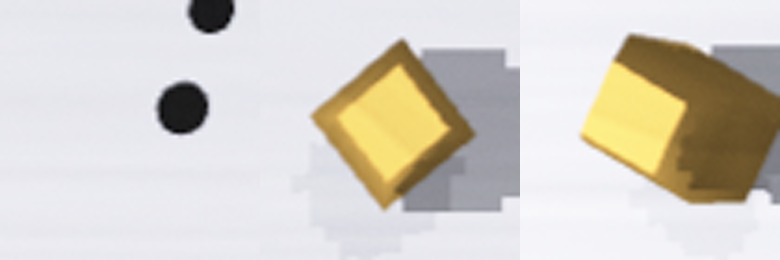

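```bash
cat >> h.py <<'E'
def spindles(c):
    hsv=cv2.cvtColor(c['pixels'],cv2.COLOR_RGB2HSV)
    m=cv2.inRange(hsv,(18,90,215),(36,255,255)); n,l,st,ce=cv2.connectedComponentsWithStats(m)
    for i in range(1,n):
        if st[i][4]<60 or st[i][4]>2000 or ce[i][1]>255: continue
        ys,xs=np.nonzero(l==i); P=np.array([ray(c,(x+dx,y+dy),.11)[:2] for x,y in zip(xs,ys) for dx in(-.5,.5) for dy in (-.5,.5)])*1000
        r=cv2.minAreaRect(P.astype('float32')); 
        # square angle via 4th moment
        d=P-np.array(r[0]); ang=np.angle(-np.sum((d[:,0]+1j*d[:,1])**4))/4
        print(st[i].tolist(),'centre',np.round(np.array(r[0])/1000,4),'size',np.round(r[1],1),'rect ang',round(r[2]%90,1),'mom',round(np.degrees(ang)%90,1))
E
python3 - <<'E'
from h import *
c=cam('wrist'); spindles(c)
E
```

```text
[79, 107, 27, 29, 461] centre [0.6312 0.22  ] size [9.5 9.9] rect ang 58.8 mom 59.5
[309, 108, 29, 30, 471] centre [0.6308 0.12  ] size [10.   9.9] rect ang 38.8 mom 38.8
[540, 109, 30, 30, 469] centre [0.6304 0.02  ] size [9.9 9.8] rect ang 43.4 mom 42.9
```

```bash
cat >> h.py <<'E'
def knobs(c,z=.053):
    hsv=cv2.cvtColor(c['pixels'],cv2.COLOR_RGB2HSV)
    r=cv2.inRange(hsv,(0,140,110),(7,255,255))|cv2.inRange(hsv,(173,140,110),(180,255,255)); n,l,st,ce=cv2.connectedComponentsWithStats(r)
    for i in range(1,n):
        if st[i][4]>60:
            ys,xs=np.nonzero(l==i); P=np.array([ray(c,(x,y),z)[:2] for x,y in zip(xs,ys)]); m=P.mean(0); u,s,v=np.linalg.svd(P-m,full_matrices=False); d=(P-m)@v[0]
            # grey bar either side: probe which side the bar continues
            K=[]
            for sg in (1,-1):
                q=m-sg*v[0]*.03; uv=proj(c,(q[0],q[1],z)); uv=np.clip(uv,[2,2],[637,477]).astype(int); K.append(c['pixels'][uv[1]-1:uv[1]+2,uv[0]-1:uv[0]+2].mean())
            dr=v[0] if K[0]>K[1] else -v[0]
            print(st[i].tolist(),'red mean',np.round(m,4),'len',round(np.ptp(d)*1e3,1),'ptr',round(np.degrees(np.arctan2(dr[1],dr[0])),1),'centre',np.round(m-.015*dr,4),np.round(K))
E
python3 - <<'E'
from h import *
plan([(0.50,0.0,0.2,-100),(0.395,-0.115,0.17,-115)],0,step=0.038)
E
```

```text
[0, -0.0154, 0.0301, -0.0148, 2.5, 0, -0.014, 0.0308, -0.0148, 2.5, 0, -0.0127, 0.0313, -0.0149, 2.5, 0, -0.0114, 0.0319, -0.0148, 2.5, 0, -0.0167, 0.0263, 0.006, 3.0]
[0, -0.0153, 0.0271, 0.006, 3.0, 0, -0.0138, 0.0279, 0.006, 3.0, 0, -0.0123, 0.0286, 0.006, 3.0, 0, -0.0108, 0.0292, 0.006, 3.0]
end [ 0.395 -0.115  0.17 ] -115.0
```

servo_tool(
  rows=[0, -0.0154, 0.0301, -0.0148, 2.5, 0, -0.014, 0.0308, -0.0148, 2.5, 0, -0.0127, 0.0313, -0.0149, 2.5, 0, -0.0114, 0.0319, -0.0148, 2.5, 0, -0.0167, 0.0263, 0.006, 3],
)

```text
time: 36.45
position: [0.4818, -0.0261, 0.1974]
tool_rot: [0.993, -0.115, 0.007, 0.001]
ft_force: [1.4, -0.8, 0.5]
grip_width: 0.0264
grip_force: 0.0
```

servo_tool(
  rows=[0, -0.0153, 0.0271, 0.006, 3, 0, -0.0138, 0.0279, 0.006, 3, 0, -0.0123, 0.0286, 0.006, 3, 0, -0.0108, 0.0292, 0.006, 3, 0, 0, 0, 0, 0],
)

```text
time: 36.87
position: [0.3909, -0.1176, 0.1689]
tool_rot: [0.976, -0.22, -0.001, 0.001]
ft_force: [-0.3, 0.6, -0.5]
grip_width: 0.0425
grip_force: 0.0
```

servo_tool(
  rows=[0, 0, 0, 0, 0, 0, 0, 0, 0, 0],
)

```text
time: 37.03
position: [0.3949, -0.1155, 0.1695]
tool_rot: [0.976, -0.217, 0.002, 0.0]
ft_force: [0.7, -0.9, -0.3]
grip_width: 0.0436
grip_force: 0.0
```

Run:
```python
from h import *
o=obs(); print(yaw(o)); c=cam('wrist'); knobs(c)
for q in ['knob1','knob1_pointer']: print(q,[(np.round(d['at'],4).tolist(),round(d['score'],2)) for d in robot.place_of(c,q)[:4]])
m=robot.outline_of(c,'knob1')
if m: ys,xs=np.nonzero(m[0]['region']); print(xs.min(),xs.max(),ys.min(),ys.max())
```

```text
t 37.03 p [ 0.3949 -0.1155  0.1695] x [ 0.906 -0.423  0.003] y [-0.423 -0.906  0.   ] zz -1.0 F [ 0.7 -0.9 -0.3] w 0.0436 g 0.0 q [-0.56  0.34  2.01  0.    0.8   1.45]
-115.03759436994781
[328, 115, 6, 46, 234] red mean [ 0.4491 -0.1461] len 27.6 ptr -25.1 centre [ 0.4355 -0.1397] [ 20. 249.]
knob1 [([0.4432, 0.0887, 0.0014], 0.98), ([0.436, -0.1403, -0.0008], 0.93)]
knob1_pointer []
288 370 113 204
```

Run:
```python
from h import *
plan([(0.4358,-0.140,0.09,-115.1),(0.4358,-0.140,0.031,-115.1)],0,step=0.033)
```

```text
[0, 0.016, 0.002, 0.0263, 0.1, 0, 0.016, 0.0019, 0.0263, 0.1, 0, 0.016, 0.002, 0.0263, 0.0, 0, 0.0, 0.0, 0.0295, 0.0, 0, 0.0, 0.0, 0.0295, 0.0]
end [ 0.4358 -0.14    0.031 ] -115.1
```

servo_tool(
  rows=[0, 0.016, 0.002, 0.0263, 0.1, 0, 0.016, 0.0019, 0.0263, 0, 0, 0.016, 0.002, 0.0263, 0, 0, 0, 0, 0.02, 0, 0, 0, 0, 0.02, 0],
)

```text
time: 37.65
position: [0.4366, -0.1407, 0.0483]
tool_rot: [0.976, -0.216, 0.001, 0.0]
ft_force: [-0.3, -0.2, -0.4]
grip_width: 0.0435
grip_force: 0.0
```

servo_tool(
  rows=[0, 0, 0, 0.017, 0, 0, 0, 0, 0, 0, 0, 0, 0, 0, 0],
)

```text
time: 37.9
position: [0.4347, -0.1398, 0.0319]
tool_rot: [0.976, -0.217, -0.001, -0.0]
ft_force: [0.0, 0.1, 0.3]
grip_width: 0.0434
grip_force: 0.0
```

servo_tool(
  rows=[0.9, 0, 0, 0, 0, 0.9, 0, 0, 0, 0, 0.9, 0, 0, 0, 0, 0.9, 0, 0, 0, 0, 0.9, 0, 0, 0, 0],
  newtons=40,
)

```text
time: 38.32
position: [0.4351, -0.1408, 0.0333]
tool_rot: [0.976, -0.217, 0.001, 0.0]
ft_force: [-0.4, 0.4, -0.2]
grip_width: 0.0177
grip_force: 0.3
```

servo_tool(
  rows=[0.9, 0, 0, 0, 0, 0.9, 0, 0, 0, 0, 0.9, 0, 0, 0, 0],
)

```text
time: 38.57
position: [0.435, -0.1408, 0.0332]
tool_rot: [0.976, -0.217, 0.001, 0.0]
ft_force: [-0.2, 0.7, 6.0]
grip_width: 0.016
grip_force: 40.0
```

servo_tool(
  rows=[0.9, 0, 0, -0.02, 0, 0.9, 0, 0, -0.03, 0, 0.9, 0, 0, -0.04, 0, 0.9, 0, 0, -0.04, 0, 0.9, 0, 0, -0.03, 0],
)

```text
time: 38.98
position: [0.4349, -0.1408, 0.1951]
tool_rot: [0.976, -0.217, 0.001, 0.0]
ft_force: [0.3, -0.4, -1.1]
grip_width: 0.0159
grip_force: 40.0
```

servo_tool(
  rows=[0.9, 0, 0, 0, 0, 0.9, 0, 0, 0, 0],
)

```text
time: 39.15
position: [0.4355, -0.1411, 0.1941]
tool_rot: [0.976, -0.217, 0.002, 0.001]
ft_force: [-0.5, -0.1, -1.3]
grip_width: 0.0157
grip_force: 40.0
```

Run:
```python
from h import *
o=obs(); print(yaw(o)); c=cam('wrist'); knobs(c,z=o['position'][2]+.0205)
plan([(0.6304,0.02,0.185,-46.8)],0.9,step=0.033)
```

```text
t 39.15 p [ 0.4355 -0.1411  0.1941] x [ 0.906 -0.424  0.004] y [-0.424 -0.906  0.001] zz -1.0 F [-0.5 -0.1 -1.3] w 0.0157 g 40.0 q [-0.56  0.35  1.87 -0.    0.92  1.45]
-115.10825669691941
[318, 224, 12, 16, 171] red mean [ 0.4649 -0.1553] len 5.3 ptr -24.0 centre [ 0.4512 -0.1492] [18. 79.]
[319, 243, 11, 57, 626] red mean [ 0.4522 -0.1494] len 20.3 ptr -25.0 centre [ 0.4386 -0.1431] [ 17. 226.]
[28, 341, 21, 6, 64] red mean [ 0.4711 -0.0455] len 7.1 ptr -124.1 centre [ 0.4795 -0.0331] [84. 39.]
[0.9, 0.011, -0.0228, 0.0008, -6.8, 0.9, 0.0136, -0.0214, 0.0007, -6.8, 0.9, 0.016, -0.0196, 0.0008, -6.8, 0.9, 0.0182, -0.0176, 0.0007, -6.8, 0.9, 0.0202, -0.0153, 0.0008, -6.9]
[0.9, 0.0219, -0.0128, 0.0007, -6.8, 0.9, 0.0232, -0.0101, 0.0008, -6.9, 0.9, 0.0243, -0.0073, 0.0007, -6.8, 0.9, 0.025, -0.0043, 0.0008, -6.9, 0.9, 0.0253, -0.0013, 0.0007, -6.8]
end [0.6304 0.02   0.185 ] -46.8
```

servo_tool(
  rows=[0.9, 0.011, -0.0228, 0.0008, -6.8, 0.9, 0.0136, -0.0214, 0.0007, -6.8, 0.9, 0.016, -0.0196, 0.0008, -6.8, 0.9, 0.0182, -0.0176, 0.0007, -6.8, 0.9, 0.0202, -0.0153, 0.0008, -6.9],
)

```text
time: 39.62
position: [0.5318, -0.0593, 0.1858]
tool_rot: [0.997, 0.081, -0.003, -0.001]
ft_force: [0.4, -0.9, -1.2]
grip_width: 0.0156
grip_force: 40.0
```

servo_tool(
  rows=[0.9, 0.0219, -0.0128, 0.0007, -6.8, 0.9, 0.0232, -0.0101, 0.0008, -6.9, 0.9, 0.0243, -0.0073, 0.0007, -6.8, 0.9, 0.025, -0.0043, 0.0008, -6.9, 0.9, 0.0253, -0.0013, 0.0007, -6.8],
)

```text
time: 40.03
position: [0.6297, 0.0209, 0.1813]
tool_rot: [0.929, 0.371, -0.003, -0.002]
ft_force: [-0.7, -0.4, -0.6]
grip_width: 0.0154
grip_force: 40.0
```

servo_tool(
  rows=[0.9, 0, 0, 0, 0, 0.9, 0, 0, 0, 0, 0.9, 0, 0, 0, 0],
)

```text
time: 40.28
position: [0.6288, 0.0198, 0.1823]
tool_rot: [0.93, 0.368, -0.003, -0.001]
ft_force: [-0.3, -1.0, -0.7]
grip_width: 0.0155
grip_force: 40.0
```

```bash
cat >> h.py <<'E'
def held(under):
    o=obs(); p=np.array(o['position']); w=yaw(o); print('yaw',w); c=cam('wrist'); X=R.from_quat(o['tool_rot']).as_matrix()[:,0]
    hsv=cv2.cvtColor(c['pixels'],cv2.COLOR_RGB2HSV)
    r=cv2.inRange(hsv,(0,140,110),(7,255,255))|cv2.inRange(hsv,(173,140,110),(180,255,255)); r[:, :290]=0; r[:,360:]=0
    ys,xs=np.nonzero(r); print('red rows',ys.min(),ys.max(),[int((ys==v).sum()) for v in range(ys.min(),ys.min()+30)])
    for dr in (-.004,-.002,0,.002,.004): print(dr,[round(proj(c,p+X*(.029+dr)+np.array([0,0,h-under]))[1],1) for h in (.026,.053)])
E
python3 - <<'E'
from h import *
held(.0332)
E
```

```text
t 40.28 p [0.6288 0.0198 0.1823] x [ 0.73   0.684 -0.004] y [ 0.684 -0.73  -0.004] zz -1.0 F [-0.3 -1.  -0.7] w 0.0155 g 40.0 q [-0.15  0.58  1.46 -0.    1.11  0.67]
yaw -46.85316440884646
red rows 224 299 [9, 10, 10, 10, 10, 10, 10, 11, 11, 11, 11, 11, 11, 11, 12, 12, 0, 0, 0, 7, 11, 11, 11, 11, 11, 11, 11, 11, 11, 11]
-0.004 [np.float64(233.1), np.float64(251.5)]
-0.002 [np.float64(228.3), np.float64(245.8)]
0 [np.float64(223.5), np.float64(240.2)]
0.002 [np.float64(218.6), np.float64(234.4)]
0.004 [np.float64(213.7), np.float64(228.7)]
```

servo_tool(
  rows=[0.9, 0.0013, 0.001, 0.015, 0, 0.9, 0, 0, 0.015, 0, 0.9, 0, 0, 0.004, 0, 0.9, 0, 0, 0, 0, 0.9, 0, 0, 0, 0],
)

```text
time: 40.75
position: [0.632, 0.0194, 0.151]
tool_rot: [0.93, 0.368, -0.0, -0.0]
ft_force: [-0.6, 0.3, -0.6]
grip_width: 0.016
grip_force: 40.0
```

servo_tool(
  rows=[0.9, 0, 0, 0.003, 0, 0.9, 0, 0, 0.002, 0, 0.9, 0, 0, 0, 0, 0.9, 0, 0, 0, 0],
)

```text
time: 41.08
position: [0.6326, 0.0199, 0.1463]
tool_rot: [0.93, 0.368, 0.0, 0.0]
ft_force: [-0.9, 0.1, -0.7]
grip_width: 0.0159
grip_force: 40.0
```

servo_tool(
  rows=[0.9, 0, 0, 0.002, 0, 0.9, 0, 0, 0, 0],
)

```text
time: 41.25
position: [0.6324, 0.02, 0.144]
tool_rot: [0.93, 0.368, -0.0, -0.0]
ft_force: [-0.3, -0.0, -1.3]
grip_width: 0.0154
grip_force: 40.0
```

servo_tool(
  rows=[0.9, 0, 0, 0.002, 0, 0.9, 0, 0, 0, 0],
)

```text
time: 41.42
position: [0.6323, 0.02, 0.1417]
tool_rot: [0.93, 0.368, -0.0, -0.0]
ft_force: [0.2, 0.5, -0.7]
grip_width: 0.016
grip_force: 40.0
```

servo_tool(
  rows=[0.9, -0.0013, -0.0013, 0, 0, 0.9, 0, 0, 0, 0, 0.9, 0, 0, 0, 0],
)

```text
time: 41.67
position: [0.6305, 0.02, 0.1421]
tool_rot: [0.93, 0.368, -0.0, -0.0]
ft_force: [0.2, 0.1, -0.3]
grip_width: 0.0154
grip_force: 40.0
```

servo_tool(
  rows=[0.9, 0, 0, 0.002, 0, 0.9, 0, 0, 0, 0],
)

```text
time: 41.83
position: [0.6305, 0.02, 0.1398]
tool_rot: [0.93, 0.368, -0.0, -0.0]
ft_force: [0.3, -0.1, -1.3]
grip_width: 0.016
grip_force: 40.0
```

servo_tool(
  rows=[0.9, 0, 0, 0.002, 0, 0.9, 0, 0, 0, 0],
)

```text
time: 42.0
position: [0.6304, 0.02, 0.1376]
tool_rot: [0.93, 0.368, -0.0, -0.0]
ft_force: [-0.0, -1.2, -0.6]
grip_width: 0.0158
grip_force: 40.0
```

servo_tool(
  rows=[0.9, 0, 0, 0.002, 0, 0.9, 0, 0, 0, 0],
)

```text
time: 42.17
position: [0.6304, 0.02, 0.1356]
tool_rot: [0.93, 0.368, -0.0, -0.0]
ft_force: [-0.4, 1.0, -0.9]
grip_width: 0.0153
grip_force: 40.0
```

servo_tool(
  rows=[0.9, 0, 0, 0.002, 0, 0.9, 0, 0, 0, 0],
)

```text
time: 42.33
position: [0.6304, 0.02, 0.1337]
tool_rot: [0.93, 0.368, -0.0, -0.0]
ft_force: [0.7, 0.1, -0.6]
grip_width: 0.0157
grip_force: 40.0
```

servo_tool(
  rows=[0.9, 0, 0, 0.002, 0, 0.9, 0, 0, 0.001, 0, 0.9, 0, 0, 0, 0],
)

```text
time: 42.58
position: [0.6305, 0.02, 0.1307]
tool_rot: [0.93, 0.368, -0.0, -0.0]
ft_force: [0.5, 0.5, -1.2]
grip_width: 0.0156
grip_force: 40.0
```

servo_tool(
  rows=[0.9, 0, 0, 0.002, 0, 0.9, 0, 0, 0.001, 0, 0.9, 0, 0, 0, 0],
)

```text
time: 42.83
position: [0.6305, 0.02, 0.1277]
tool_rot: [0.93, 0.368, -0.0, -0.0]
ft_force: [1.0, 0.5, -0.2]
grip_width: 0.0156
grip_force: 40.0
```

servo_tool(
  rows=[0.9, 0, 0, 0.002, 0, 0.9, 0, 0, 0, 0],
)

```text
time: 43.0
position: [0.6305, 0.02, 0.1257]
tool_rot: [0.93, 0.368, -0.0, -0.0]
ft_force: [0.2, -0.4, -1.2]
grip_width: 0.0154
grip_force: 40.0
```

servo_tool(
  rows=[0.9, 0, 0, 0.0015, 0, 0.9, 0, 0, 0, 0],
)

```text
time: 43.17
position: [0.6306, 0.02, 0.1243]
tool_rot: [0.93, 0.368, -0.0, -0.0]
ft_force: [-0.6, -0.0, -1.3]
grip_width: 0.0159
grip_force: 40.0
```

servo_tool(
  rows=[0.9, 0, 0, 0.0015, 0, 0.9, 0, 0, 0, 0],
)

```text
time: 43.33
position: [0.6308, 0.02, 0.1233]
tool_rot: [0.93, 0.368, 0.0, 0.0]
ft_force: [-1.3, -0.3, -0.1]
grip_width: 0.0161
grip_force: 40.0
```

servo_tool(
  rows=[0.9, 0, 0, 0.0015, 0, 0.9, 0, 0, 0, 0, 0.9, 0, 0, 0, 0],
)

```text
time: 43.58
position: [0.6308, 0.02, 0.1232]
tool_rot: [0.93, 0.368, 0.0, 0.0]
ft_force: [-4.0, 1.1, 7.8]
grip_width: 0.0157
grip_force: 40.0
```

servo_tool(
  rows=[0.9, 0, 0, 0, 5, 0.9, 0, 0, 0, 6, 0.9, 0, 0, 0, 6, 0.9, 0, 0, 0, 6, 0.9, 0, 0, 0, 6],
)

```text
time: 44.0
position: [0.6299, 0.0204, 0.1232]
tool_rot: [0.993, 0.121, -0.0, -0.0]
ft_force: [-4.3, 1.5, 9.4]
grip_width: 0.0158
grip_force: 40.0
```

servo_tool(
  rows=[0.9, 0, 0, 0, 6, 0.9, 0, 0, 0, 4, 0.9, 0, 0, 0, 4, 0.9, 0, 0, 0, 0, 0.9, 0, 0, 0, 0],
)

```text
time: 44.42
position: [0.6299, 0.0204, 0.1232]
tool_rot: [1.0, 0.002, -0.001, -0.0]
ft_force: [-4.4, 1.0, 9.4]
grip_width: 0.0157
grip_force: 40.0
```

Run:
```python
from h import *
o=obs(); print(yaw(o),np.round(o['moment'],2))
```

```text
t 44.42 p [0.6299 0.0204 0.1232] x [ 1.     0.003 -0.001] y [ 0.003 -1.    -0.   ] zz -1.0 F [-4.4  1.   9.4] w 0.0157 g 40.0 q [-0.14  0.65  1.5   0.    0.98  1.42]
-89.81052673956708 [0.22 0.71 0.01]
```

servo_tool(
  rows=[0.9, 0, 0, 0, 3, 0.9, 0, 0, 0, 2, 0.9, 0, 0, 0, 0, 0.9, 0, 0, 0, 0],
)

```text
time: 44.75
position: [0.6299, 0.0204, 0.1233]
tool_rot: [0.999, -0.042, -0.001, -0.0]
ft_force: [-4.8, 1.1, 8.9]
grip_width: 0.0163
grip_force: 40.0
```

```bash
python3 -c "
from h import *
o=obs(); print(yaw(o),np.round(o['moment'],3))"
```

```text
t 44.75 p [0.6299 0.0204 0.1233] x [ 0.996 -0.084 -0.001] y [-0.084 -0.996 -0.   ] zz -1.0 F [-4.8  1.1  8.9] w 0.0163 g 40.0 q [-0.14  0.65  1.5   0.    0.98  1.51]
-94.79754702403964 [ 0.245  0.712 -0.007]
```

servo_tool(
  rows=[0.9, 0, 0, 0, 2, 0.9, 0, 0, 0, 1, 0.9, 0, 0, 0, 0, 0.9, 0, 0, 0, 0],
)

```text
time: 45.08
position: [0.6299, 0.0204, 0.1232]
tool_rot: [0.998, -0.068, -0.001, -0.0]
ft_force: [-3.8, 1.0, 8.6]
grip_width: 0.0157
grip_force: 40.0
```

```bash
python3 -c "
from h import *
o=obs(); print(yaw(o),np.round(o['moment'],3))"
```

```text
t 45.08 p [0.6299 0.0204 0.1232] x [ 0.991 -0.135 -0.001] y [-0.135 -0.991 -0.   ] zz -1.0 F [-3.8  1.   8.6] w 0.0157 g 40.0 q [-0.14  0.65  1.5   0.    0.98  1.56]
-97.7804427602133 [0.264 0.716 0.068]
```

servo_tool(
  rows=[0.9, 0, 0, 0, 1.5, 0.9, 0, 0, 0, 0, 0.9, 0, 0, 0, 0],
)

```text
time: 45.33
position: [0.6299, 0.0204, 0.1232]
tool_rot: [0.997, -0.081, -0.001, -0.0]
ft_force: [-4.0, 1.4, 9.7]
grip_width: 0.0157
grip_force: 40.0
```

```bash
python3 -c "
from h import *
o=obs(); print(yaw(o),np.round(o['moment'],3))"
```

```text
t 45.33 p [0.6299 0.0204 0.1232] x [ 0.987 -0.161 -0.001] y [-0.161 -0.987 -0.   ] zz -1.0 F [-4.   1.4  9.7] w 0.0157 g 40.0 q [-0.14  0.65  1.5   0.    0.98  1.59]
-99.28566327204143 [0.284 0.684 0.045]
```

servo_tool(
  rows=[0.9, 0, 0, 0, 1.5, 0.9, 0, 0, 0, 0, 0.9, 0, 0, 0, 0],
)

```text
time: 45.58
position: [0.6299, 0.0204, 0.1232]
tool_rot: [0.996, -0.094, -0.001, -0.0]
ft_force: [-4.1, 1.7, 8.6]
grip_width: 0.0157
grip_force: 40.0
```

```bash
python3 -c "
from h import *
o=obs(); print(yaw(o),np.round(o['moment'],3))"
```

```text
t 45.58 p [0.6299 0.0204 0.1232] x [ 0.982 -0.187 -0.001] y [-0.187 -0.982 -0.   ] zz -1.0 F [-4.1  1.7  8.6] w 0.0157 g 40.0 q [-0.14  0.65  1.5   0.    0.98  1.61]
-100.78177343176715 [0.273 0.767 0.045]
```

servo_tool(
  rows=[0.9, 0, 0, 0, 2, 0.9, 0, 0, 0, 0, 0.9, 0, 0, 0, 0],
)

```text
time: 45.83
position: [0.6299, 0.0205, 0.1232]
tool_rot: [0.994, -0.111, -0.001, -0.0]
ft_force: [-3.6, 1.4, 8.7]
grip_width: 0.0156
grip_force: 40.0
```

```bash
python3 -c "
from h import *
o=obs(); print(yaw(o),np.round(o['moment'],3)); c=cam('wrist'); knobs(c,.143)"
```

```text
t 45.83 p [0.6299 0.0205 0.1232] x [ 0.975 -0.221 -0.001] y [-0.221 -0.975 -0.   ] zz -1.0 F [-3.6  1.4  8.7] w 0.0156 g 40.0 q [-0.14  0.65  1.5   0.    0.98  1.65]
-102.75890239657477 [0.277 0.742 0.115]
[297, 182, 17, 17, 221] red mean [0.6766 0.0159] len 5.4 ptr -100.6 centre [0.6794 0.0306] [231. 150.]
[88, 229, 17, 16, 208] red mean [0.677 0.089] len 5.6 ptr -72.6 centre [0.6725 0.1033] [237. 242.]
[318, 243, 12, 57, 642] red mean [0.648  0.0159] len 20.5 ptr 167.9 centre [0.6626 0.0127] [224. 121.]
```

servo_tool(
  rows=[0.9, 0, 0, 0, 2, 0.9, 0, 0, 0, 0, 0.9, 0, 0, 0, 0],
)

```text
time: 46.13
position: [0.6299, 0.0204, 0.1232]
tool_rot: [0.992, -0.128, -0.001, -0.0]
ft_force: [-4.7, 1.6, 8.3]
grip_width: 0.0157
grip_force: 40.0
```

```bash
python3 -c "
from h import *
o=obs(); print(yaw(o),np.round(o['moment'],3)); c=cam('wrist'); knobs(c,.143)"
```

```text
t 46.13 p [0.6299 0.0204 0.1232] x [ 0.967 -0.254 -0.001] y [-0.254 -0.967  0.   ] zz -1.0 F [-4.7  1.6  8.3] w 0.0157 g 40.0 q [-0.14  0.65  1.5   0.    0.98  1.68]
-104.7429503303852 [0.271 0.749 0.212]
[294, 183, 17, 17, 223] red mean [0.6765 0.0152] len 5.6 ptr -174.7 centre [0.6914 0.0166] [235. 149.]
[88, 237, 16, 16, 207] red mean [0.6769 0.0884] len 5.5 ptr 117.0 centre [0.6837 0.075 ] [238. 235.]
[318, 243, 12, 57, 647] red mean [0.6478 0.0153] len 20.5 ptr 166.3 centre [0.6624 0.0118] [213. 123.]
```

servo_tool(
  rows=[0.9, 0, 0, -0.001, -3, 0.9, 0, 0, 0, -4, 0.9, 0, 0, 0, -4, 0.9, 0, 0, 0, -1.7, 0.9, 0, 0, 0, 0],
)

```text
time: 46.6
position: [0.6306, 0.0199, 0.1232]
tool_rot: [1.0, -0.018, 0.0, 0.0]
ft_force: [-2.5, 0.2, 4.1]
grip_width: 0.0156
grip_force: 40.0
```

servo_tool(
  rows=[0, 0, 0, 0, 0, 0, 0, 0, 0, 0, 0, 0, 0, 0, 0, 0, 0, 0, 0, 0, 0, 0, 0, 0, 0],
)

```text
time: 47.02
position: [0.6307, 0.02, 0.1223]
tool_rot: [1.0, -0.019, -0.0, -0.0]
ft_force: [-0.5, 0.1, 0.0]
grip_width: 0.0394
grip_force: 0.0
```

servo_tool(
  rows=[0, 0, 0, -0.02, 0, 0, 0, 0, -0.03, 0, 0, -0.03, 0, -0.02, 0, 0, -0.03, 0, 0, 0, 0, 0, 0, 0, 0],
)

```text
time: 47.43
position: [0.5642, 0.0233, 0.1929]
tool_rot: [1.0, -0.018, -0.004, -0.0]
ft_force: [-0.9, -0.1, -1.1]
grip_width: 0.0436
grip_force: 0.0
```

```bash
python3 -c "
from h import *
o=obs(); print(yaw(o)); c=cam('wrist'); knobs(c,.143); spindles(c)
for q in ['knob1','knob1_pointer']: print(q,[(np.round(d['at'],4).tolist(),round(d['score'],2)) for d in robot.place_of(c,q)[:4]])
# next view knob B, pointer 47 -> yaw -43
plan([(0.50,0.05,0.2,-65),(0.405,0.052,0.17,-43)],0,step=.036)"
```

```text
t 47.43 p [0.5642 0.0233 0.1929] x [ 0.999 -0.036 -0.007] y [-0.036 -0.999 -0.001] zz -1.0 F [-0.9 -0.1 -1.1] w 0.0436 g 0.0 q [-0.16  0.49  1.61 -0.    1.05  1.45]
-92.08927537305577
[317, 50, 13, 77, 590] red mean [0.6499 0.0191] len 33.7 ptr -179.3 centre [0.6649 0.0192] [234. 230.]
[142, 56, 13, 14, 147] red mean [0.6629 0.1001] len 5.8 ptr -177.2 centre [0.6779 0.1008] [231.  81.]
[132, 124, 23, 23, 293] centre [0.6308 0.1203] size [10.3 10.2] rect ang 39.6 mom 38.9
knob1 [([0.6288, 0.0232, 0.0889], 0.79), ([0.4435, 0.089, 0.0024], 0.76)]
knob1_pointer []
[0, -0.018, -0.0063, -0.0018, -6.8, 0, -0.0172, -0.0084, -0.0018, -6.8, 0, -0.0161, -0.0104, -0.0018, -6.8, 0, -0.0147, -0.0122, -0.0018, -6.7, 0, -0.0213, -0.0105, 0.0075, -5.5]
[0, -0.0202, -0.0125, 0.0075, -5.5, 0, -0.0189, -0.0143, 0.0075, -5.5, 0, -0.0175, -0.0161, 0.0075, -5.5]
end [0.405 0.052 0.17 ] -43.0
```

servo_tool(
  rows=[0, -0.018, -0.0063, -0.0018, -6.8, 0, -0.0172, -0.0084, -0.0018, -6.8, 0, -0.0161, -0.0104, -0.0018, -6.8, 0, -0.0147, -0.0122, -0.0018, -6.7, 0, -0.0213, -0.0105, 0.0075, -5.5],
)

```text
time: 48.0
position: [0.4791, 0.0509, 0.1933]
tool_rot: [0.964, 0.266, 0.003, 0.001]
ft_force: [-0.2, -0.8, 0.5]
grip_width: 0.0438
grip_force: 0.0
```

servo_tool(
  rows=[0, -0.0202, -0.0125, 0.0075, -5.5, 0, -0.0189, -0.0143, 0.0075, -5.5, 0, -0.0175, -0.0161, 0.0075, -5.5, 0, 0, 0, 0, 0, 0, 0, 0, 0, 0],
)

```text
time: 48.42
position: [0.4047, 0.052, 0.1693]
tool_rot: [0.917, 0.398, -0.0, -0.0]
ft_force: [0.5, 0.8, 0.3]
grip_width: 0.0436
grip_force: 0.0
```

```bash
python3 -c "
from h import *
o=obs(); print(yaw(o)); c=cam('wrist'); knobs(c)
for q in ['knob1']: print(q,[(np.round(d['at'],4).tolist(),round(d['score'],2)) for d in robot.place_of(c,q)[:4]])
"
```

```text
t 48.42 p [0.4047 0.052  0.1693] x [ 0.683  0.73  -0.   ] y [ 0.73  -0.683 -0.001] zz -1.0 F [0.5 0.8 0.3] w 0.0436 g 0.0 q [-0.15  0.33  2.01  0.    0.8   0.6 ]
-43.090486087050806
[321, 107, 6, 45, 219] red mean [0.4503 0.1001] len 26.8 ptr 48.9 centre [0.4405 0.0888] [ 26. 254.]
knob1 [([0.4413, 0.0895, 0.0008], 0.69)]
```

```bash
python3 -c "
from h import *
plan([(0.4407,0.0890,0.09,-41.1),(0.4407,0.0890,0.0325,-41.1)],0,step=.033)"
```

```text
[0, 0.0167, -0.0004, 0.0267, -0.7, 0, 0.0167, -0.0002, 0.0267, -0.6, 0, 0.0167, 0.0, 0.0267, -0.7, 0, 0.0, 0.0, 0.0287, 0.0, 0, 0.0, 0.0, 0.0288, 0.0]
end [0.4407 0.089  0.0325] -41.1
```

servo_tool(
  rows=[0, 0.0167, -0.0004, 0.0267, -0.7, 0, 0.0167, -0.0002, 0.0267, -0.6, 0, 0.0167, 0, 0.0267, -0.7, 0, 0, 0, 0.02, 0, 0, 0, 0, 0.02, 0],
)

```text
time: 48.93
position: [0.4416, 0.09, 0.0482]
tool_rot: [0.91, 0.415, 0.002, 0.001]
ft_force: [-0.1, -0.8, 0.5]
grip_width: 0.0434
grip_force: 0.0
```

servo_tool(
  rows=[0, 0, 0, 0.017, 0, 0, 0, 0, 0, 0, 0, 0, 0, 0, 0],
)

```text
time: 49.18
position: [0.4393, 0.0894, 0.0319]
tool_rot: [0.91, 0.414, 0.0, 0.0]
ft_force: [-0.7, 1.3, -0.4]
grip_width: 0.0435
grip_force: 0.0
```

servo_tool(
  rows=[0.9, 0, 0, 0, 0, 0.9, 0, 0, 0, 0, 0.9, 0, 0, 0, 0, 0.9, 0, 0, 0, 0, 0.9, 0, 0, 0, 0],
  newtons=40,
)

```text
time: 49.6
position: [0.4383, 0.0894, 0.0334]
tool_rot: [0.91, 0.415, 0.001, 0.0]
ft_force: [0.6, -0.7, 0.8]
grip_width: 0.0181
grip_force: 0.3
```

servo_tool(
  rows=[0.9, 0, 0, 0, 0, 0.9, 0, 0, 0, 0, 0.9, 0, 0, 0, 0],
)

```text
time: 49.85
position: [0.4384, 0.0894, 0.0333]
tool_rot: [0.91, 0.415, 0.001, 0.0]
ft_force: [-0.7, -1.0, 6.3]
grip_width: 0.0161
grip_force: 40.0
```

servo_tool(
  rows=[0.9, 0, 0, -0.02, 0, 0.9, 0, 0, -0.03, 0, 0.9, 0, 0, -0.04, 0, 0.9, 0, 0, -0.04, 0, 0.9, 0, 0, -0.03, 0],
)

```text
time: 50.27
position: [0.4379, 0.0895, 0.1952]
tool_rot: [0.91, 0.415, 0.001, 0.0]
ft_force: [0.0, -0.9, -0.5]
grip_width: 0.0158
grip_force: 40.0
```

servo_tool(
  rows=[0.9, 0, 0, 0, 0, 0.9, 0, 0, 0, 0],
)

```text
time: 50.43
position: [0.4386, 0.0895, 0.1941]
tool_rot: [0.91, 0.415, 0.002, 0.001]
ft_force: [-0.1, 0.3, -1.2]
grip_width: 0.0156
grip_force: 40.0
```

Run:
```python
from h import *
o=obs(); print(yaw(o))
plan([(0.6308,0.12,0.185,-51.2)],0.9,step=0.033)
```

```text
t 50.43 p [0.4386 0.0895 0.1941] x [0.656 0.755 0.003] y [ 0.755 -0.656  0.003] zz -1.0 F [-0.1  0.3 -1.2] w 0.0156 g 40.0 q [-0.05  0.33  1.9   0.    0.91  0.67]
-41.0067991840124
[0.9, 0.0249, 0.0208, 0.0015, 1.7, 0.9, 0.0255, 0.0201, 0.0015, 1.7, 0.9, 0.026, 0.0193, 0.0015, 1.7, 0.9, 0.0266, 0.0186, 0.0015, 1.7, 0.9, 0.0271, 0.0177, 0.0016, 1.7]
[0.9, 0.0277, 0.017, 0.0015, 1.7]
end [0.6308 0.12   0.185 ] -51.2
```

servo_tool(
  rows=[0.9, 0.0249, 0.0208, 0.0015, 1.7, 0.9, 0.0255, 0.0201, 0.0015, 1.7, 0.9, 0.026, 0.0193, 0.0015, 1.7, 0.9, 0.0266, 0.0186, 0.0015, 1.7, 0.9, 0.0271, 0.0177, 0.0016, 1.7],
)

```text
time: 50.85
position: [0.5975, 0.1151, 0.1819]
tool_rot: [0.938, 0.345, -0.003, -0.001]
ft_force: [-0.3, 0.6, -0.9]
grip_width: 0.0156
grip_force: 40.0
```

servo_tool(
  rows=[0.9, 0.0277, 0.017, 0.0015, 1.7, 0.9, 0, 0, 0.015, 0, 0.9, 0, 0, 0.015, 0, 0.9, 0, 0, 0, 0, 0.9, 0, 0, 0, 0],
)

```text
time: 51.27
position: [0.6275, 0.1199, 0.15]
tool_rot: [0.943, 0.332, -0.004, -0.001]
ft_force: [-0.5, 0.5, -0.3]
grip_width: 0.0156
grip_force: 40.0
```

servo_tool(
  rows=[0.9, 0, 0, 0, 0, 0.9, 0, 0, 0, 0, 0.9, 0, 0, 0, 0],
)

```text
time: 51.52
position: [0.6303, 0.12, 0.1544]
tool_rot: [0.943, 0.332, 0.001, 0.0]
ft_force: [-0.6, 0.2, -0.6]
grip_width: 0.0158
grip_force: 40.0
```

Run:
```python
from h import *
held(.0333); plan([(0.6308,0.12,0.1480,-51.2)],0.9,step=0.033)
```

```text
t 51.52 p [0.6303 0.12   0.1544] x [0.779 0.626 0.001] y [ 0.626 -0.779  0.001] zz -1.0 F [-0.6  0.2 -0.6] w 0.0158 g 40.0 q [0.01 0.63 1.45 0.   1.06 0.91]
yaw -51.21453397444419
red rows 219 299 [9, 10, 10, 10, 10, 10, 11, 11, 11, 11, 11, 11, 11, 12, 12, 11, 0, 0, 0, 11, 11, 11, 11, 11, 11, 11, 11, 11, 11, 11]
-0.004 [np.float64(233.3), np.float64(251.3)]
-0.002 [np.float64(228.5), np.float64(245.6)]
0 [np.float64(223.6), np.float64(240.0)]
0.002 [np.float64(218.8), np.float64(234.3)]
0.004 [np.float64(213.8), np.float64(228.5)]
[0.9, 0.0004, 0.0003, 0.0065, 0.0]
end [0.6308 0.12   0.148 ] -51.2
```

servo_tool(
  rows=[0.9, -0.0012, 0.0003, 0.006, 0, 0.9, 0, 0, 0, 0, 0.9, 0, 0, 0.004, 0, 0.9, 0, 0, 0, 0],
)

```text
time: 51.9
position: [0.6287, 0.1189, 0.1428]
tool_rot: [0.943, 0.332, -0.001, -0.0]
ft_force: [-1.3, -0.3, -1.2]
grip_width: 0.0161
grip_force: 40.0
```

servo_tool(
  rows=[0.9, 0, 0, 0.002, 0, 0.9, 0, 0, 0, 0, 0.9, 0, 0, 0, 0],
)

```text
time: 52.15
position: [0.6292, 0.119, 0.1414]
tool_rot: [0.943, 0.332, -0.0, -0.0]
ft_force: [-0.5, -0.9, -0.1]
grip_width: 0.0158
grip_force: 40.0
```

servo_tool(
  rows=[0.9, 0, 0, 0.002, 0, 0.9, 0, 0, 0, 0],
)

```text
time: 52.32
position: [0.6292, 0.119, 0.1393]
tool_rot: [0.943, 0.332, -0.0, -0.0]
ft_force: [-0.3, -0.7, -0.5]
grip_width: 0.0154
grip_force: 40.0
```

servo_tool(
  rows=[0.9, 0, 0, 0.002, 0, 0.9, 0, 0, 0, 0],
)

```text
time: 52.48
position: [0.6291, 0.119, 0.1372]
tool_rot: [0.943, 0.332, -0.0, -0.0]
ft_force: [0.0, 0.3, -1.4]
grip_width: 0.0156
grip_force: 40.0
```

servo_tool(
  rows=[0.9, 0, 0, 0.002, 0, 0.9, 0, 0, 0, 0],
)

```text
time: 52.65
position: [0.6291, 0.119, 0.1352]
tool_rot: [0.943, 0.332, -0.0, -0.0]
ft_force: [-0.0, 0.7, -0.0]
grip_width: 0.0155
grip_force: 40.0
```

servo_tool(
  rows=[0.9, 0, 0, 0.002, 0, 0.9, 0, 0, 0, 0],
)

```text
time: 52.82
position: [0.6291, 0.119, 0.1332]
tool_rot: [0.943, 0.332, -0.0, -0.0]
ft_force: [0.4, 0.2, -0.7]
grip_width: 0.0158
grip_force: 40.0
```

servo_tool(
  rows=[0.9, 0, 0, 0.002, 0, 0.9, 0, 0, 0.001, 0, 0.9, 0, 0, 0, 0],
)

```text
time: 53.07
position: [0.6291, 0.119, 0.1302]
tool_rot: [0.943, 0.332, -0.0, -0.0]
ft_force: [0.2, -0.6, -0.9]
grip_width: 0.0157
grip_force: 40.0
```

servo_tool(
  rows=[0.9, 0, 0, 0.002, 0, 0.9, 0, 0, 0.001, 0, 0.9, 0, 0, 0, 0],
)

```text
time: 53.32
position: [0.6291, 0.119, 0.1272]
tool_rot: [0.943, 0.332, -0.0, -0.0]
ft_force: [-0.2, 0.6, -1.1]
grip_width: 0.0159
grip_force: 40.0
```

servo_tool(
  rows=[0.9, 0, 0, 0.002, 0, 0.9, 0, 0, 0.001, 0, 0.9, 0, 0, 0, 0],
)

```text
time: 53.57
position: [0.6291, 0.119, 0.1242]
tool_rot: [0.943, 0.332, -0.0, -0.0]
ft_force: [-0.1, 0.1, -1.3]
grip_width: 0.0159
grip_force: 40.0
```

servo_tool(
  rows=[0.9, 0, 0, 0.0015, 0, 0.9, 0, 0, 0, 0, 0.9, 0, 0, 0, 0],
)

```text
time: 53.82
position: [0.6295, 0.119, 0.1233]
tool_rot: [0.943, 0.332, 0.0, 0.0]
ft_force: [-1.1, 0.5, 1.5]
grip_width: 0.0151
grip_force: 40.0
```

servo_tool(
  rows=[0.9, 0, 0, 0.001, 0, 0.9, 0, 0, 0, 0, 0.9, 0, 0, 0, 0],
)

```text
time: 54.07
position: [0.6295, 0.119, 0.1233]
tool_rot: [0.943, 0.332, 0.0, 0.0]
ft_force: [-2.1, -0.6, 6.2]
grip_width: 0.0155
grip_force: 40.0
```

servo_tool(
  rows=[0.9, 0, -0.0002, 0, 5, 0.9, 0, -0.0002, 0, 6, 0.9, 0, -0.0002, 0, 6, 0.9, 0, -0.0002, 0, 6, 0.9, 0, -0.0002, 0, 6],
)

```text
time: 54.48
position: [0.6285, 0.1201, 0.1233]
tool_rot: [0.997, 0.083, -0.0, -0.0]
ft_force: [-2.7, 0.5, 6.8]
grip_width: 0.0157
grip_force: 40.0
```

servo_tool(
  rows=[0.9, 0, -0.0002, 0, 6, 0.9, 0, 0, 0, 4, 0.9, 0, 0, 0, 4, 0.9, 0, 0, 0, 4, 0.9, 0, 0, 0, 0],
)

```text
time: 54.9
position: [0.6285, 0.1207, 0.1233]
tool_rot: [0.997, -0.073, -0.0, -0.0]
ft_force: [-1.8, 2.0, 6.9]
grip_width: 0.0152
grip_force: 40.0
```

```bash
python3 -c "
from h import *
o=obs(); print(yaw(o),np.round(o['moment'],3))"
```

```text
t 54.9 p [0.6285 0.1207 0.1233] x [ 0.989 -0.145 -0.   ] y [-0.145 -0.989 -0.001] zz -1.0 F [-1.8  2.   6.9] w 0.0152 g 40.0 q [0.02 0.66 1.48 0.   1.   1.73]
-98.33366947856898 [ 0.249  0.439 -0.029]
```

servo_tool(
  rows=[0.9, 0, 0, 0, 2, 0.9, 0, 0, 0, 2, 0.9, 0, 0, 0, 0, 0.9, 0, 0, 0, 0],
)

```text
time: 55.23
position: [0.6285, 0.1208, 0.1233]
tool_rot: [0.994, -0.106, -0.0, -0.001]
ft_force: [-2.6, 0.8, 6.4]
grip_width: 0.016
grip_force: 40.0
```

```bash
python3 -c "
from h import *
o=obs(); print(yaw(o),np.round(o['moment'],3))"
```

```text
t 55.23 p [0.6285 0.1208 0.1233] x [ 0.977 -0.211 -0.   ] y [-0.211 -0.977 -0.001] zz -1.0 F [-2.6  0.8  6.4] w 0.016 g 40.0 q [0.02 0.67 1.48 0.   1.   1.8 ]
-102.18943612406255 [0.318 0.497 0.118]
```

servo_tool(
  rows=[0.9, 0, 0, 0, 2, 0.9, 0, 0, 0, 0, 0.9, 0, 0, 0, 0],
)

```text
time: 55.48
position: [0.6286, 0.1209, 0.1234]
tool_rot: [0.992, -0.123, 0.0, -0.001]
ft_force: [-2.7, 2.0, 6.5]
grip_width: 0.0154
grip_force: 40.0
```

```bash
python3 -c "
from h import *
o=obs(); print(yaw(o),np.round(o['moment'],3))"
```

```text
t 55.48 p [0.6286 0.1209 0.1234] x [ 0.97  -0.245 -0.   ] y [-0.245 -0.97  -0.001] zz -1.0 F [-2.7  2.   6.5] w 0.0154 g 40.0 q [0.02 0.67 1.48 0.   1.   1.83]
-104.16037893296188 [0.322 0.478 0.205]
```

servo_tool(
  rows=[0.9, 0, 0, -0.001, -3, 0.9, 0, 0, 0, -4, 0.9, 0, 0, 0, -4, 0.9, 0, 0, 0, -1.2, 0.9, 0, 0, 0, 0],
)

```text
time: 55.9
position: [0.6291, 0.1201, 0.1233]
tool_rot: [1.0, -0.018, 0.0, -0.0]
ft_force: [0.5, 0.4, -0.1]
grip_width: 0.0159
grip_force: 40.0
```

servo_tool(
  rows=[0, 0, 0, 0, 0, 0, 0, 0, 0, 0, 0, 0, 0, 0, 0, 0, 0, 0, 0, 0, 0, 0, 0, 0, 0],
)

```text
time: 56.32
position: [0.6287, 0.12, 0.1229]
tool_rot: [1.0, -0.018, -0.0, 0.0]
ft_force: [-0.0, 0.5, 0.0]
grip_width: 0.0397
grip_force: 0.0
```

servo_tool(
  rows=[0, 0, 0, -0.02, 0, 0, 0, 0, -0.03, 0, 0, -0.03, 0, -0.02, 0, 0, -0.03, 0, 0, 0, 0, -0.03, 0, 0, 0],
)

```text
time: 56.73
position: [0.5392, 0.1232, 0.1946]
tool_rot: [1.0, -0.018, 0.002, -0.0]
ft_force: [-0.2, -0.0, -0.6]
grip_width: 0.0434
grip_force: 0.0
```

servo_tool(
  rows=[0, -0.03, 0, 0, 0, 0, -0.03, 0, 0, 0, 0, 0, 0, 0, 0, 0, 0, 0, 0, 0],
)

```text
time: 57.07
position: [0.4772, 0.1255, 0.1933]
tool_rot: [1.0, -0.017, -0.0, 0.0]
ft_force: [0.5, -0.3, 0.1]
grip_width: 0.0433
grip_force: 0.0
```

```bash
python3 -c "
from h import *
o=obs(); print(yaw(o)); t=cam('top'); s=cam('side')
for c in (t,s):
  for q in ['knob1','cover_edge','cover','cell1','knife','tray','oil','tumbler','bowl','tap1_base']: print(q,[(np.round(d['at'],3).tolist(),round(d['score'],2)) for d in robot.place_of(c,q)[:4]])
c=cam('wrist'); knobs(c,.143); spindles(c)
cv2.imwrite('pics/fin.png',np.vstack([np.hstack([t['pixels'][180:330,230:530,::-1],s['pixels'][150:300,180:480,::-1]]),c['pixels'][0:300,20:620,::-1]]))
"
```

```text
t 57.07 p [0.4772 0.1255 0.1933] x [ 0.999 -0.035 -0.001] y [-0.035 -0.999  0.   ] zz -1.0 F [ 0.5 -0.3  0.1] w 0.0433 g 0.0 q [0.03 0.39 1.79 0.   0.96 1.64]
-91.98990666025773
knob1 [([0.637, 0.017, 0.091], 0.75), ([0.631, 0.115, 0.094], 0.65), ([0.63, -0.071, 0.089], 0.62)]
cover_edge [([0.631, -0.185, 0.098], 0.93)]
cover [([0.63, -0.07, 0.09], 0.76)]
cell1 [([0.525, 0.01, 0.0], 0.51), ([0.342, 0.034, 0.0], 0.43), ([0.378, -0.035, -0.002], 0.41), ([0.632, -0.383, -0.002], 0.26)]
knife [([0.441, -0.377, 0.006], 0.8)]
tray [([0.45, -0.368, -0.001], 0.94)]
oil [([0.566, 0.523, 0.001], 0.95), ([0.628, -0.072, 0.092], 0.38)]
tumbler [([0.636, -0.383, -0.006], 0.64)]
bowl [([0.476, 0.45, 0.0], 0.72)]
tap1_base [([0.474, 0.449, -0.004], 0.24)]
knob1 [([0.629, 0.119, 0.087], 0.94), ([0.63, 0.023, 0.094], 0.81), ([0.443, -0.379, 0.0], 0.42)]
cover_edge [([0.63, -0.184, 0.098], 0.91)]
cover [([0.632, -0.069, 0.091], 0.69)]
cell1 [([0.379, -0.039, 0.002], 0.88), ([0.338, 0.033, 0.003], 0.65), ([0.517, 0.015, 0.001], 0.51)]
knife [([0.44, -0.382, -0.002], 0.73)]
tray [([0.454, -0.366, -0.001], 0.85), ([0.445, -0.384, 0.001], 0.57), ([0.661, 0.115, 0.136], 0.22)]
oil [([0.569, 0.523, -0.001], 0.84)]
tumbler [([0.636, -0.385, 0.002], 0.79)]
bowl [([0.473, 0.452, -0.001], 0.78)]
tap1_base [([0.634, -0.068, 0.091], 0.24)]
```

View pics/fin.png

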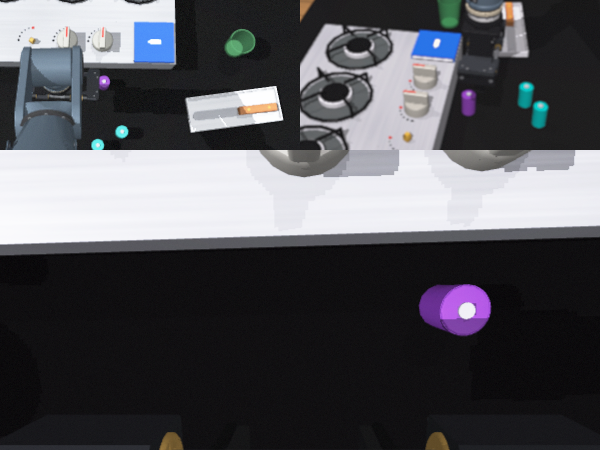

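```bash
python3 -c "
from rig import robot
print(robot.hand_in())"
```

```text
the job is handed in; nothing more can be done
None
```

The job is handed in at about 57 s of the 210 s allowed. Both cells stand stud up in their pockets and the cover is shut. The two knobs on the table are home on spindles 1 and 2 at the off stop; spindle 3 is bare. The knife is back in its tray, and the bottle, glass and bowl have not moved.

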